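# Put the last spice jar into the leaning rack and tip the box lid shut

## Task

Put the spice jar that was left out on the worktop into the gap between the second and third jars of the spice box, leaning like them and standing right down; they have slid too close, so gently part them to make room, lifting none out. Then tip the open lid just past upright and let it swing shut by its own weight: never carry or press it down, its hinge is damped. Leave the shaker, mug and cup where they stand.

Things in the scene. Friction and masses are not known exactly. Their poses are not given: they have to be found in the camera images.
- spice_box: Spice box, fixed: 156 mm deep (its x), 212 wide (its y), walls 8 mm, white front (76 mm high) and back (152 high), wooden side cheeks sloping down to 113 mm at the front, wooden lid. Origin: centre of its underside; x to its back (away from the robot at yaw 0), z up. Inside: a rack with three jars.
- rack (a point): Frame of the fixed jar channel in the box. Origin: middle of its floor, 34 mm behind the box's centre, 26 mm above its underside. z runs up along the leaning jars, 30 deg from vertical, caps towards the box's front; y along the row (the box's y); x across, to the back. Grey plates 4 mm thick at x = -26 and +26 mm, up to z = 55; cheeks at y = -98 and +98 mm: room for four jars and 16 mm to spare.
- rack_seat (a point): Where a jar's underside centre is when it stands right down in the rack: x = -5, z = 0 mm in the rack, at mid-row. Seated caps top out at z = 106 mm, clear of the plates: there is room for fingers in front of and behind a cap, none beside it.
- jar_1: First jar in the rack, at its left end (y about +74 mm in the rack), red cap. Round, cap 45 mm, glass 42 mm diameter, 106 mm tall (cap: top 21), 110 g; origin: centre of its underside, z to the cap. 
- jar_2: Second jar in the rack (y about +21 mm), left of the gap, red cap. Round, cap 45 mm, glass 42 mm diameter, 106 mm tall (cap: top 21), 110 g; origin: centre of its underside, z to the cap. It and jar_1 can slide 8 to 11 mm to the left. Pushed near the cap a jar may tip; pushed at mid height or lower it slides.
- jar_3: Third jar in the rack (y about -65 mm), right of the gap, red cap. Round, cap 45 mm, glass 42 mm diameter, 106 mm tall (cap: top 21), 110 g; origin: centre of its underside, z to the cap. It can slide 9 to 13 mm to the right. The gap between jar_2 and jar_3 is 39 to 43 mm at the start, too narrow for another jar.
- jar_out: The jar to put away, orange-red cap, dark label. Round, cap 45 mm, glass 42 mm diameter, 106 mm tall (cap: top 21), 110 g; origin: centre of its underside, z to the cap. At the start it stands upright on the worktop, right of the box.
- lid (a joint): Lid angle about the box's top back edge, rad. 0 shut; 1.83 board upright; 2.04 open on its stop, leaning 12 deg back (the start). It balances at about 1.88; below that it falls shut by itself in about 2 s, damped. Shut, it clears seated jars by 6 mm; a jar not right down holds it open.
- lid_edge (a point): Middle of the lid's free edge, on its outer face (up when shut, to the back when open), about 0.32 m high when open. The lid is a board 162 mm from hinge to free edge, 216 wide, 7 thick, 250 g; along the free edge a 45 mm lip with a copper knob on the inner side, which points to the robot when open and then stands up to 22 mm above this point.
- lid_hinge (a point): Middle of the lid's hinge axis (along the box's y), 74 mm behind the box's centre and 158 mm above the worktop.
- salt_shaker: Bystander: glass salt shaker, 44 mm diameter, 90 mm tall, right of the box, beside jar_out on its left or right.
- mug_tea: Bystander: blue mug, 87 mm diameter, 96 mm tall, far right, behind the shaker and the jar.
- espresso_cup: Bystander: small white cup, 63 mm diameter, 51 mm tall, right of the box towards the back.
Mind the look-alikes: they are no part of the job. What is shaped like the jar_3 but blue or yellow is not meant.

How it is judged:
By the outcome, as a careful person would: the job done as asked, in the order asked, and still so for the second after the job is handed in, with the robot touching nothing.
It also fails if it takes over 58 s, if anything falls off the work surface, if the arm or the gripper's body presses on something with over 40 N, if the wrist force passes 120 N, or if a joint passes its speed limit or range.

## Robot

A 7-joint arm with a two-finger parallel gripper is mounted at the origin on a cart in front of the work surface, level with it; the furniture and walls round the work are solid. World frame = base frame: x ahead of the robot, y to its left, z up, the work surface at z = 0. Lengths are in mm, angles in rad, forces in N, time in s.
With the tool pointing down it reaches from about 425 to 1025 mm from the base axis. Payload 9.4 kg.
Tool frame: the origin (TCP) lies at the very end of the fingers, on their centre line; the grasp point (between the pads) lies 19 mm behind it; z points along the fingers, y is the line along which they close (so a half turn about z gives the same grasp; the last joint's range is limited). The gripper opens to 93 mm and grips with 3 to 60 N. Pads are 15 mm wide; open, the fingers measure 128 mm over their backs; the gripper's body (75 mm by 188 mm) begins 65 mm behind the grasp point.
Start: joints at [-1.255, 0.599, -0.003, 1.599, 0.002, 0.943, -0.08], TCP at [277.518, 669.782, 218.618] pointing down, gripper open.
Joint ranges: [-2.57, 2.57], [-0.35, 1.97], [-1.29, 1.29], [0.11, 2.56], [-1.05, 4.19], [0.11, 1.86], [-2.63, 2.63]. Speed limits (rad/s): [2.22, 2.22, 3.01, 3.01, 3.14, 3.14, 3.14].

## Interface

Orientations are given as a rotation vector (axis times angle).
In Python, from workcell import ctrl gives the robot as it stands.
- The arm moves only by the tool move_arm, never from a script. Its argument "rows" is a list of rows, each an object of numbers: "tx", "ty", "tz": the shift along the tool's x, y, z in cm; "turn": the turn about the tool's z in rad. In form: [{"tx": .., "ty": .., "tz": .., "turn": ..}, ...]. A call has 1 to 12 rows; each row is the pose to reach, as a shift and turn from the pose commanded when the call began, along the tool's axes at that moment; what a row does not reach only later rows make up. A row lasts 1/12 s, in which the tool goes at most 41.7 mm and 7.16 degrees, less where a joint would pass 70% of its speed; a pose out of reach is approached as far as the arm can. A call with a gripper value outside its range is refused whole. "grip" is the opening, from -1 (shut) to 1 (fully open), set as the call begins (left out, the last holds). The fingers move at their own pace and stop on an object; "force" is the grip in N (left out, the last holds). Time passes only in rows, so rows that repeat a pose let the fingers close. It gives the time, the measured TCP pose, the force, the opening and the grip force at its end, in the units of the state.
- ctrl.sense(): the state, without advancing time (a new reading comes with each control period).
- ctrl.camera(name): name is "side" or "top" or "wrist"; returns a dict with "img" (420x560x3 uint8, red, green, blue), "depth" (420x560 float32, mm along the optical axis (not along the pixel's ray), 0 where there is no reading), "camera_matrix" (3x3 intrinsics, pixels), "R" (3x3) and "t" (3): a world point X has camera coordinates R X + t. Camera axes: x right, y down, z forward; pixel columns grow to the right and rows downward; lengths in mm; the calibration is good to about 2 mm. A picture is of the moment at which its call begins.
- ctrl.job_done(): hands the job in; it is judged then, once.
The state is a dict: "time": time; "joint_pos": joint angles; "qd": joint speeds; "joint_torque": joint torques, N m; "tool_pos": TCP position; "ee_rot": TCP orientation; "contact_force": force on the tool from outside, world axes, zero at the start; "torque": the same for the moment, N m; "opening": opening from 0.0 (shut) to 1.0 (fully open); "gripper_force": force on a finger pad.
Only numpy, scipy, OpenCV 4.12 (cv2) and the standard library are available. Lean on these libraries where they do the work, as an engineer would, in place of code of your own. Each camera call takes 0.05 s, during which the arm holds its last target. There are 200 camera calls.

## Working session

There is one attempt and no reset: what is moved stays moved. The work goes in short steps, Python scripts to look and compute and a tool call to move; the robot and the scene stay as the last step left them, time stands still between calls to the robot, and variables do not carry over. Pictures are saved under pics/ and viewed, at most 10 in all, crops included, and the job is handed in when it is done.

Besides the shell and the picture viewer there is one more tool, called after "Emit:" by a JSON object that holds its "op" and its "data". move_arm: Moves the arm, as the interface text tells. Its arguments: {"type":"object","properties":{"rows":{"type":"array","items":{"type":"object","properties":{"tx":{"type":"number"},"ty":{"type":"number"},"tz":{"type":"number"},"turn":{"type":"number"}}}},"grip":{"type":"number"},"force":{"type":"number"}},"required":["rows"]}

```bash
ls; mkdir -p pics; cat > h.py <<'E'
import numpy as np, cv2
from scipy.spatial.transform import Rotation as Ro
from workcell import ctrl
def cam(n):
    c=ctrl.camera(n)
    for k in('R','t','camera_matrix'): c[k]=np.array(c[k],float)
    return c
def save(c,f,crop=None,s=1):
    im=c['img'][:,:,::-1]
    if crop: im=im[crop[1]:crop[3],crop[0]:crop[2]]
    cv2.imwrite('pics/'+f,cv2.resize(np.ascontiguousarray(im),None,fx=s,fy=s,interpolation=cv2.INTER_CUBIC))
def pts(c):
    d=c['depth'];v,u=np.mgrid[:d.shape[0],:d.shape[1]]
    K=c['camera_matrix'];p=np.stack([(u-K[0,2])/K[0,0]*d,(v-K[1,2])/K[1,1]*d,d],-1)
    P=(p-c['t'].ravel())@c['R'];P[d==0]=np.nan;return P
def ray(c,u,v,z):
    K=c['camera_matrix'];r=c['R'].T@np.array([(u-K[0,2])/K[0,0],(v-K[1,2])/K[1,1],1]);o=-c['R'].T@c['t'].ravel()
    return o+r*(z-o[2])/r[2]
def proj(c,X):
    p=c['R']@np.array(X,float)+c['t'].ravel();p=c['camera_matrix']@p;return p[:2]/p[2]
def tool():
    s=ctrl.sense();return s,np.array(s['tool_pos']),Ro.from_rotvec(s['ee_rot']).as_matrix()
def to(X):
    s,p,R=tool();return R.T@(np.array(X)-p)/10
E
python3 - <<'E'
from h import *
s,p,R=tool();print(s);print(R)
for n in('top','side'):
    c=cam(n);save(c,n+'0.png');np.savez('/tmp/'+n+'0.npz',**{k:c[k] for k in c})
    print(n,-c['R'].T@c['t'].ravel(),c['R'][2])
E
```

```text
pics
{'time': 0.0, 'joint_pos': array([-1.25471611,  0.60012455, -0.00257898,  1.60010933,  0.001804  ,
        0.94288024, -0.07977091]), 'qd': array([ 0.00099091,  0.0013102 ,  0.00061347,  0.00123951, -0.00071629,
        0.0014596 ,  0.00041029]), 'joint_torque': array([ 2.70380224e-04, -7.65058565e+01,  1.49675176e+00, -2.52365130e+01,
       -5.25456201e-02,  1.69538171e-02,  1.70995531e-04]), 'tool_pos': array([277.31437192, 669.35427263, 217.76719292]), 'ee_rot': array([-6.12801048e-01, -3.08106718e+00,  2.37028660e-03]), 'contact_force': array([ 0.35903897,  0.76190064, -0.17107742]), 'torque': array([-0.05448087, -0.02814556,  0.01293039]), 'gripper_force': 0.0, 'opening': 1.0019067085416986}
[[-9.23894213e-01  3.82647705e-01 -4.65879012e-04]
 [ 3.82647968e-01  9.23893090e-01 -1.44595332e-03]
 [-1.22868319e-04 -1.51417556e-03 -9.99998846e-01]]
top [ 467.52565709  166.42044708 1170.83581618] [ 8.35508472e-02  2.38745138e-04 -9.96503487e-01]
side [-290.05390054  486.44290216 1327.59760013] [ 0.55134515 -0.19947087 -0.81008018]
```

View pics/top0.png

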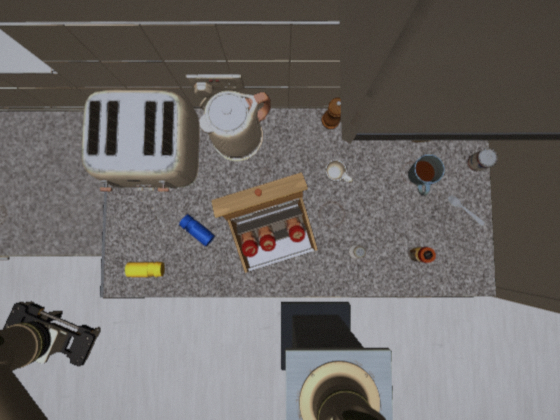

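View pics/side0.png

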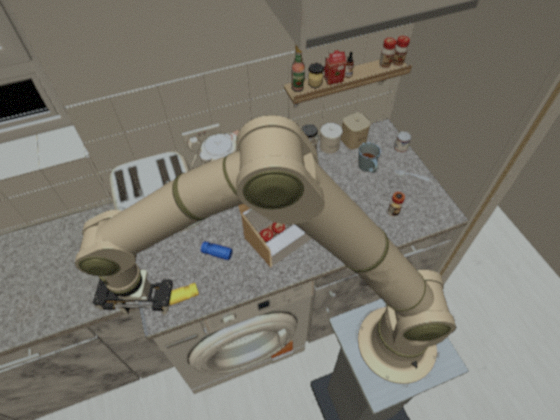

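```bash
python3 - <<'E'
from h import *
c=dict(np.load('/tmp/top0.npz'));P=pts(c);im=c['img']
hsv=cv2.cvtColor(im,cv2.COLOR_RGB2HSV)
m=(((hsv[...,0]<12)|(hsv[...,0]>170))&(hsv[...,1]>150)&(hsv[...,2]>70)).astype(np.uint8)
n,l,st,ce=cv2.connectedComponentsWithStats(m)
for i in range(1,n):
    if st[i,4]>25: q=P[l==i];print(ce[i].round(1),st[i],np.nanmedian(q,0).round(0),np.nanpercentile(q[:,2],95).round(0),hsv[l==i].mean(0).round())
for u,v in[(353,253),(337,171),(426,170),(485,158),(248,268),(313,250),(232,230),(305,203),(216,213),(306,185),(217,199),(302,178),(426,255)]:
    print((u,v),P[v-1:v+2,u-1:u+2].reshape(-1,3).mean(0).round(0))
save(c,'crop1.png',(190,150,470,290),2.8)
E
```

```text
[295.8 232.1] [289 224  15  18 156] [503. 129. 114.] 125.0 [  2. 195. 114.]
[266.9 241.9] [259 234  16  17 161] [475. 209. 115.] 125.0 [  3. 194. 113.]
[248.7 247.8] [241 239  16  18 195] [456. 259. 116.] 123.0 [  3. 197. 112.]
[426.4 254.6] [419 247  16  15 124] [ 435. -234.  105.] 108.0 [  8. 199. 111.]
(353, 253) [440. -38.  64.]
(337, 171) [693.  -4.   7.]
(426, 170) [ 689. -268.   40.]
(485, 158) [ 719. -434.   66.]
(248, 268) [398. 266.  70.]
(313, 250) [449.  77.  62.]
(232, 230) [505. 303. 144.]
(305, 203) [592.  97.  16.]
(216, 213) [536. 313. 334.]
(306, 185) [616. 106. 222.]
(217, 199) [582. 333. 213.]
(302, 178) [616. 122. 324.]
(426, 255) [ 435. -235.  105.]
```

View pics/crop1.png

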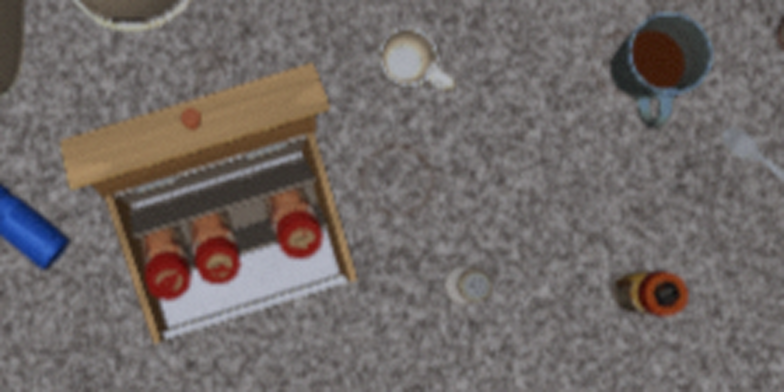

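```bash
python3 - <<'E'
from h import *
c=dict(np.load('/tmp/top0.npz'));P=pts(c);im=c['img']
q=P[195:276,222:322].reshape(-1,3);q=q[(q[:,2]>60)&(q[:,2]<152)]
r=cv2.minAreaRect(q[:,:2].astype(np.float32));print(r, cv2.boxPoints(r).round(0))
# lid plane: top strip z>300
q=P[165:225,200:320].reshape(-1,3);q=q[(q[:,2]>300)&(q[:,2]<345)]
r=cv2.minAreaRect(q[:,:2].astype(np.float32));print('lid',r,q[:,2].max())
# front wall: z~76 white points
w=(im.min(2)>150)
hsv=cv2.cvtColor(im,cv2.COLOR_RGB2HSV);w=(hsv[...,1]<40)&(hsv[...,2]>130)
q=P[w&(P[...,2]>68)&(P[...,2]<82)];q=q[(q[:,1]>60)&(q[:,1]<330)&(q[:,0]<500)]
r=cv2.minAreaRect(q[:,:2].astype(np.float32));print('front',r,len(q),cv2.fitLine(q[:,:2].astype(np.float32),cv2.DIST_HUBER,0,.01,.01).ravel())
q=P[80:160,195:275].reshape(-1,3);k=q[(q[:,2]>60)&(q[:,0]<760)];print('kettle',np.nanmin(k,0),np.nanmax(k,0),k[k[:,0].argsort()[:5]].round())
# arm profile vs distance from tool axis
s,p,R=tool();q=P.reshape(-1,3);d=q[:,:2]-p[:2]
for z in range(220,700,40):
    k=(abs(q[:,2]-z-20)<20)&(np.hypot(*d.T)<200)
    if k.sum(): print(z,k.sum(),(d[k]@R[:2,:2]).min(0).round(),(d[k]@R[:2,:2]).max(0).round())
for u,v in [(426,255),(353,253)]:
    q=P[v-14:v+15,u-18:u+19].reshape(-1,3);q=q[q[:,2]>50];print(cv2.minEnclosingCircle(q[q[:,2]>q[:,2].max()-15][:,:2].astype(np.float32)))
E
```

```text
((490.2088623046875, 191.86532592773438), (150.10379028320312, 212.41360473632812), 17.05330467224121) [[387. 271.]
 [450.  68.]
 [593. 112.]
 [531. 315.]]
lid ((577.5675048828125, 219.02841186523438), (43.614532470703125, 215.42898559570312), 17.091915130615234) 344.85500971499675
front ((422.730712890625, 170.29226684570312), (7.771143436431885, 193.1615447998047), 17.20863914489746) 183 [ 2.9592848e-01 -9.5521009e-01  4.2287573e+02  1.7035706e+02]
kettle [715.86127396 244.03419929  60.36406622] [759.99991816 422.72832638 228.87483013] [[716. 422.  77.]
 [718. 421.  67.]
 [719. 423.  75.]
 [721. 422.  79.]
 [722. 422.  65.]]
220 88 [ -9. -64.] [ 9. 59.]
260 36 [-11. -86.] [ 7. 57.]
300 813 [-36. -96.] [36. 89.]
340 1292 [-35. -97.] [37. 93.]
380 551 [-39. -43.] [37. 18.]
420 677 [-41. -43.] [33. 31.]
460 623 [-39. -41.] [23. 20.]
500 80 [-49. -46.] [ 1. -6.]
540 224 [-50. -79.] [-35. -31.]
580 221 [ -51. -137.] [-38. -61.]
620 477 [ -56. -190.] [-44. -93.]
660 788 [ -60. -193.] [ -50. -124.]
((435.3250732421875, -239.5576171875), 22.4372615814209)
((444.4527282714844, -54.503135681152344), 16.853727340698242)
```

```bash
cat >> h.py <<'E'
YAW=np.deg2rad(17.1);C=np.array([493.,192.])
bx=np.array([np.cos(YAW),np.sin(YAW),0]);by=np.array([-np.sin(YAW),np.cos(YAW),0])
def B(x,y,z): return np.r_[C,0]+x*bx+y*by+np.array([0,0,z])
def rk(x,y,z):  # rack -> world
    return B(34+x*.866-z*.5,y,26+x*.5+z*.866)
def inb(X): d=np.asarray(X)-np.r_[C,0];return np.array([d@bx,d@by,d[2]])
def turn():
    s,p,R=tool();a=np.arctan2(R[1,1],R[0,1]);t=np.pi/2+YAW
    d=(t-a+np.pi/2)%np.pi-np.pi/2;return -d
def st():
    s,p,R=tool();print('t',round(s['time'],2),'p',p.round(1),'box',inb(p).round(1),'f',np.round(s['contact_force'],1),'open',round(s['opening'],3),'gf',round(s['gripper_force'],1),'turn',round(turn(),3))
E
python3 - <<'E'
from h import *
print(turn(),to([390,160,240]).round(1),to(B(3,-21,160)).round(1),to(B(-20,-21,230)).round(1)); print(tool()[0]['joint_pos'])
E
```

```text
-0.6911923018304273 [-29.9 -42.8  -2.2] [-39.8 -37.3   5.8] [-38.  -38.7  -1.2]
[-1.25471398  0.60005699 -0.00251057  1.60005095  0.00178302  0.94290373
 -0.07977998]
```

Emit:
{"op": "move_arm", "data": {"rows": [{"tx": -3,"ty": -4,"tz": -0.2,"turn": -0.12},{"tx": -6,"ty": -8,"tz": -0.5,"turn": -0.24},{"tx": -9,"ty": -11,"tz": -1,"turn": -0.36},{"tx": -11,"ty": -15,"tz": -1.5,"turn": -0.48},{"tx": -14,"ty": -19,"tz": -2,"turn": -0.6},{"tx": -17,"ty": -23,"tz": -2,"turn": -0.69},{"tx": -19,"ty": -27,"tz": -2,"turn": -0.69},{"tx": -22,"ty": -30,"tz": -2,"turn": -0.69},{"tx": -24,"ty": -34,"tz": -2,"turn": -0.69},{"tx": -27,"ty": -37,"tz": -2,"turn": -0.69},{"tx": -30,"ty": -39,"tz": -2,"turn": -0.69},{"tx": -33,"ty": -40.5,"tz": -1.5,"turn": -0.69}], "grip": -1}}

```text
time: 1.1
tool_pos: [412.0, 190.4, 236.1]
ee_rot: [-0.466, 3.107, -0.0]
contact_force: [1.1, 1.8, -0.0]
opening: 0.19
gripper_force: 0.0
```

```bash
python3 - <<'E'
from h import *
st();print(to(B(-20,-21,200)).round(1),turn(),tool()[2].round(2))
E
```

```text
t 1.1 p [412.  190.4 236.1] box [-77.9  22.3 236.1] f [ 1.1  1.8 -0. ] open 0.19 gf 0.0 turn -0.001
[-5.8 -4.3  3.6] -0.0006166484233696146 [[-0.96 -0.29  0.  ]
 [-0.29  0.96 -0.  ]
 [-0.   -0.   -1.  ]]
```

Emit:
{"op": "move_arm", "data": {"rows": [{"tx": -3,"ty": -2.5,"tz": 1.5},{"tx": -5.8,"ty": -4.3,"tz": 3.6},{"tx": -5.8,"ty": -4.3,"tz": 3.6},{"tx": -5.8,"ty": -4.3,"tz": 3.6}]}}

```text
invalid input at $.rows[0]: expected keys tx, ty, tz, turn
```

```bash
python3 - <<'E'
from h import *
st();c=cam('wrist');save(c,'w1.png');np.savez('/tmp/w1.npz',**c)
print(inb(-c['R'].T@c['t'].ravel()),c['R'][2])
for y in(-21,21,-65): print(proj(c,rk(-5,y,106)))
E
```

```text
t 1.1 p [412.  190.4 236.1] box [-77.9  22.3 236.1] f [ 1.1  1.8 -0. ] open 0.19 gf 0.0 turn -0.001
[-161.44169694   21.5200899   401.72498672] [ 0.28473723  0.08654953 -0.95469047]
[233.34457176 262.47843486]
[277.79389509 262.47046702]
[186.79135192 262.48677985]
```

View pics/w1.png

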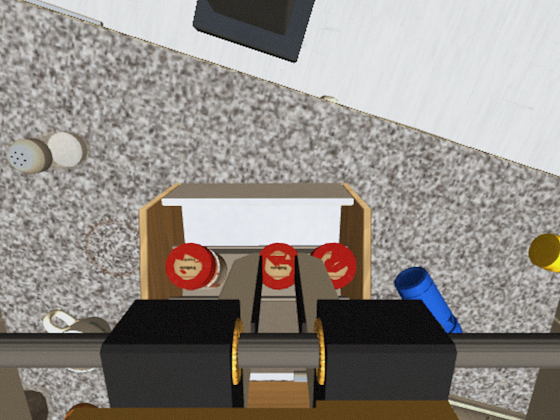

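```bash
python3 - <<'E'
from h import *
c=dict(np.load('/tmp/w1.npz'));P=pts(c);hsv=cv2.cvtColor(c['img'],cv2.COLOR_RGB2HSV)
m=(((hsv[...,0]<12)|(hsv[...,0]>170))&(hsv[...,1]>150)&(hsv[...,2]>80)).astype(np.uint8)
n,l,s,ce=cv2.connectedComponentsWithStats(m)
for i in range(1,n):
    if s[i,4]>300:
        q=np.array([inb(p) for p in P[l==i]]);print(s[i],np.nanpercentile(q,[2,50,98],axis=0).round(1).tolist())
# front wall / cheeks check in box frame
b=(P.reshape(-1,3)-np.r_[C,0])@np.array([bx,by,[0,0,1]]).T
f=b[(b[:,2]>72)&(b[:,2]<80)&(b[:,0]<-60)&(b[:,0]>-95)&(abs(b[:,1])<90)];print('front x',np.percentile(f[:,0],[2,50,98]))
k=b[(b[:,0]>-60)&(b[:,0]<-20)&(b[:,2]>112)&(b[:,2]<140)&(abs(b[:,1])>90)];print('cheeks',[np.percentile(k[k[:,1]*g>0][:,1],[2,98]).round(1) for g in(-1,1)])
print(to(B(-20,-21,200)).round(1))
E
```

```text
[ 165  243   52   47 1407] [[-37.2, -85.4, 92.3], [-19.0, -60.0, 113.6], [1.0, -42.6, 125.1]]
[ 259  243   39   47 1025] [[-77.0, 6.0, 104.7], [-24.1, 21.2, 114.4], [-2.6, 36.1, 240.0]]
[ 312  243   45   46 1097] [[-37.5, 57.5, 84.6], [-23.8, 78.7, 113.1], [-2.3, 97.6, 124.7]]
front x [-75.62756716 -72.34086942 -68.1754884 ]
cheeks [array([-106.1,  -98. ]), array([ 91.4, 105.4])]
[-5.6 -3.5  3.5]
```

Emit:
{"op": "move_arm", "data": {"rows": [{"tx": -3,"ty": -2.5,"tz": 1.5,"turn": 0},{"tx": -6,"ty": -4.3,"tz": 4,"turn": 0},{"tx": -8.2,"ty": -4.3,"tz": 7.5,"turn": 0},{"tx": -8.2,"ty": -4.3,"tz": 8.5,"turn": 0},{"tx": -8.2,"ty": -4.3,"tz": 8.5,"turn": 0},{"tx": -8.2,"ty": -4.3,"tz": 8.5,"turn": 0}]}}

```text
time: 1.65
tool_pos: [502.3, 175.6, 150.1]
ee_rot: [0.465, -3.104, 0.001]
contact_force: [-0.9, -0.2, -0.3]
opening: 0.004
gripper_force: 0.0
```

```bash
sed -i 's/C=np.array(\[493.,192.\])/C=np.array([494.,192.3])/' h.py; python3 - <<'E'
from h import *
st();print(to(B(3,-21,66)).round(2))
c=cam('wrist');d=cam('top');a=c['img'][210:420,100:460];b=cv2.resize(d['img'][180:285,200:340],None,fx=2.6,fy=2.6)
im=np.zeros((273,724,3),np.uint8);im[:210,:360]=a;im[:,360:]=b;cv2.imwrite('pics/g1.png',im[:,:,::-1])
E
```

```text
t 1.65 p [502.3 175.6 150.1] box [  3.1 -18.4 150.1] f [-0.9 -0.2 -0.3] open 0.004 gf 0.0 turn -0.001
[-0.02 -0.26  8.41]
```

View pics/g1.png

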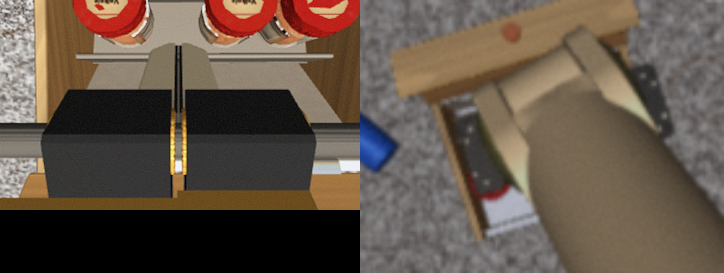

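Emit:
{"op": "move_arm", "data": {"rows": [{"tx": 0,"ty": -0.27,"tz": 0.5,"turn": 0},{"tx": 0,"ty": -0.27,"tz": 1.5,"turn": 0},{"tx": 0,"ty": -0.27,"tz": 3,"turn": 0},{"tx": 0,"ty": -0.27,"tz": 4.5,"turn": 0},{"tx": 0,"ty": -0.27,"tz": 5.5,"turn": 0},{"tx": 0,"ty": -0.27,"tz": 5.5,"turn": 0}]}}

```text
time: 2.25
tool_pos: [503.3, 172.8, 94.0]
ee_rot: [0.465, -3.105, 0.001]
contact_force: [-1.1, 0.2, 0.2]
opening: 0.006
gripper_force: 0.0
```

Emit:
{"op": "move_arm", "data": {"rows": [{"tx": 0,"ty": 0,"tz": 0.6,"turn": 0},{"tx": 0,"ty": 0,"tz": 1.2,"turn": 0},{"tx": 0,"ty": 0,"tz": 1.8,"turn": 0},{"tx": 0,"ty": 0,"tz": 2.4,"turn": 0},{"tx": 0,"ty": 0,"tz": 2.7,"turn": 0},{"tx": 0,"ty": 0,"tz": 2.7,"turn": 0}]}}

```text
time: 2.75
tool_pos: [504.1, 173.0, 67.9]
ee_rot: [0.465, -3.106, 0.0]
contact_force: [-0.2, -1.0, 1.2]
opening: 0.007
gripper_force: 0.0
```

Emit:
{"op": "move_arm", "data": {"rows": [{"tx": 0,"ty": 0,"tz": 0,"turn": 0},{"tx": 0,"ty": 0,"tz": 0,"turn": 0},{"tx": 0,"ty": 0,"tz": 0,"turn": 0}], "grip": -0.75, "force": 10}}

```text
time: 3.0
tool_pos: [504.6, 173.2, 68.9]
ee_rot: [-0.465, 3.106, 0.0]
contact_force: [0.4, 1.6, 0.4]
opening: 0.121
gripper_force: 0.5
```

Emit:
{"op": "move_arm", "data": {"rows": [{"tx": 0,"ty": 0,"tz": 0,"turn": 0},{"tx": 0,"ty": 0,"tz": 0,"turn": 0},{"tx": 0,"ty": 0,"tz": 0,"turn": 0}], "grip": -0.6}}

```text
time: 3.25
tool_pos: [504.7, 173.1, 68.9]
ee_rot: [-0.465, 3.106, 0.0]
contact_force: [1.4, 1.1, 2.2]
opening: 0.196
gripper_force: 1.1
```

Emit:
{"op": "move_arm", "data": {"rows": [{"tx": 0,"ty": 0,"tz": 0,"turn": 0},{"tx": 0,"ty": 0,"tz": 0,"turn": 0},{"tx": 0,"ty": 0,"tz": 0,"turn": 0},{"tx": 0,"ty": 0,"tz": 0,"turn": 0}], "grip": -0.48}}

```text
time: 3.58
tool_pos: [504.3, 173.0, 68.6]
ee_rot: [0.465, -3.107, 0.0]
contact_force: [-0.6, -0.6, 2.6]
opening: 0.256
gripper_force: 1.6
```

```bash
cat >> h.py <<'E'
def caps(c,x=(-60,20)):
    P=pts(c);hsv=cv2.cvtColor(c['img'],cv2.COLOR_RGB2HSV)
    m=(((hsv[...,0]<12)|(hsv[...,0]>170))&(hsv[...,1]>150)&(hsv[...,2]>60))
    b=(P-np.r_[C,0])@np.array([bx,by,[0,0,1]]).T
    m&=(abs(b[...,1])<105)&(b[...,0]>x[0])&(b[...,0]<x[1])&(b[...,2]<190)
    n,l,s,ce=cv2.connectedComponentsWithStats(m.astype(np.uint8))
    for i in range(1,n):
        if s[i,4]>30: print(s[i],np.percentile(b[l==i],[3,50,97],axis=0).round(1).tolist())
E
python3 - <<'E'
from h import *
st();c=cam('wrist');caps(c);save(c,'w2.png')
E
```

```text
t 3.58 p [504.3 173.   68.6] box [  4.2 -21.4  68.6] f [-0.6 -0.6  2.6] open 0.256 gf 1.6 turn -0.001
[  93  208  130  104 6913] [[-38.9, -93.9, 96.4], [-24.8, -66.5, 113.0], [-8.3, -51.2, 123.5]]
[  334   208   226   113 15930] [[-38.4, 6.2, 102.5], [-23.3, 54.3, 114.1], [-3.2, 86.0, 124.1]]
[124 271  15  12 106] [[-19.2, -81.6, 117.5], [-17.6, -79.0, 119.1], [-16.2, -76.4, 120.6]]
```

View pics/w2.png

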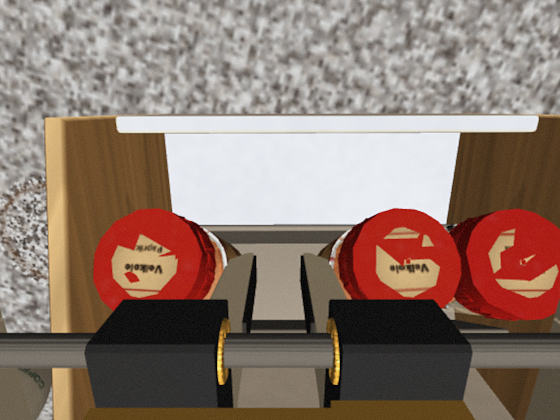

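Emit:
{"op": "move_arm", "data": {"rows": [{"tx": 0,"ty": 0,"tz": 0,"turn": 0},{"tx": 0,"ty": 0,"tz": 0,"turn": 0},{"tx": 0,"ty": 0,"tz": -1,"turn": 0},{"tx": 0,"ty": 0,"tz": -3,"turn": 0},{"tx": 0,"ty": 0,"tz": -6,"turn": 0},{"tx": 0,"ty": 0,"tz": -9,"turn": 0},{"tx": 2,"ty": -2,"tz": -11,"turn": 0}], "grip": -0.8}}

```text
time: 4.22
tool_pos: [493.9, 152.5, 181.7]
ee_rot: [-0.471, 3.101, 0.005]
contact_force: [0.3, 0.2, 0.9]
opening: 0.097
gripper_force: 0.0
```

```bash
python3 - <<'E'
from h import *
st();print(to([436,-238,170]).round(2))
E
```

```text
t 4.22 p [493.9 152.5 181.7] box [-11.8 -38.  181.7] f [0.3 0.2 0.9] open 0.097 gf 0.0 turn 0.003
[ 17.13 -35.57   0.99]
```

Emit:
{"op": "move_arm", "data": {"rows": [{"tx": 1.7,"ty": -3.5,"tz": -0.5,"turn": 0},{"tx": 3.4,"ty": -7,"tz": -0.5,"turn": 0},{"tx": 5.1,"ty": -10.7,"tz": -0.5,"turn": 0},{"tx": 6.8,"ty": -14.2,"tz": -0.5,"turn": 0},{"tx": 8.5,"ty": -17.8,"tz": -0.5,"turn": 0},{"tx": 10.2,"ty": -21.3,"tz": -0.5,"turn": 0},{"tx": 12,"ty": -25,"tz": 0,"turn": 0},{"tx": 13.7,"ty": -28.5,"tz": 0,"turn": 0},{"tx": 15.4,"ty": -32,"tz": 0,"turn": 0},{"tx": 17.1,"ty": -35.6,"tz": 0.5,"turn": 0},{"tx": 17.1,"ty": -35.6,"tz": 1,"turn": 0},{"tx": 17.1,"ty": -35.6,"tz": 1,"turn": 0}], "grip": 0.6}}

```text
time: 5.22
tool_pos: [430.7, -244.6, 168.4]
ee_rot: [0.457, -3.107, 0.0]
contact_force: [-0.3, 1.0, 0.5]
opening: 0.796
gripper_force: 0.0
```

```bash
python3 - <<'E'
from h import *
st();c=cam('wrist');d=cam('top')
for k in(c,d):
    P=pts(k);hsv=cv2.cvtColor(k['img'],cv2.COLOR_RGB2HSV)
    m=(((hsv[...,0]<14)|(hsv[...,0]>170))&(hsv[...,1]>130)&(hsv[...,2]>60)&(abs(P[...,0]-436)<60)&(abs(P[...,1]+238)<60)&(P[...,2]>98)&(P[...,2]<112))
    q=P[m];print(len(q));
    if len(q)>10: print(cv2.minEnclosingCircle(q[:,:2].astype(np.float32)),np.percentile(q,[3,97],axis=0).round(1))
caps(d)
E
```

```text
t 5.22 p [ 430.7 -244.6  168.4] box [-189.  -398.9  168.4] f [-0.3  1.   0.5] open 0.796 gf 0.0 turn -0.007
1827
((436.968994140625, -240.7427215576172), 21.974206924438477) [[ 416.4 -260.1  100.6]
 [ 455.6 -221.6  107. ]]
44
((444.930908203125, -234.51806640625), 17.242292404174805) [[ 438.1 -249.    99.4]
 [ 454.8 -219.4  107.6]]
[291 224  16  17 158] [[-35.8, -86.9, 101.6], [-11.4, -67.0, 115.8], [6.4, -49.3, 125.3]]
[259 234  16  17 164] [[-35.8, 5.6, 105.1], [-12.5, 24.9, 114.8], [4.7, 43.2, 125.9]]
[241 239  16  18 204] [[-34.9, 55.9, 88.4], [-14.7, 75.7, 115.2], [4.9, 98.7, 124.4]]
```

```bash
python3 - <<'E'
from h import *
print(to(B(0,-22,170)).round(2),to(B(14,-22,150)).round(2))
E
```

```text
[-18.66  37.47  -0.09] [-20.06  37.47   1.91]
```

Emit:
{"op": "move_arm", "data": {"rows": [{"tx": -1.9,"ty": 3.6,"tz": -0.8,"turn": 0},{"tx": -3.7,"ty": 7.3,"tz": -1,"turn": 0},{"tx": -5.6,"ty": 11,"tz": -1,"turn": 0},{"tx": -7.4,"ty": 14.8,"tz": -1,"turn": 0},{"tx": -9.3,"ty": 18.5,"tz": -1,"turn": 0},{"tx": -11.2,"ty": 22.3,"tz": -1,"turn": 0},{"tx": -13,"ty": 26,"tz": -1,"turn": 0},{"tx": -15,"ty": 29.8,"tz": -1,"turn": 0},{"tx": -17,"ty": 33.5,"tz": -0.5,"turn": 0},{"tx": -19,"ty": 36.8,"tz": 0,"turn": -0.006},{"tx": -20,"ty": 37.5,"tz": 1,"turn": -0.006},{"tx": -20,"ty": 37.5,"tz": 1.5,"turn": -0.006}], "grip": -1}}

```text
time: 6.32
tool_pos: [513.2, 180.9, 153.3]
ee_rot: [-0.488, 3.102, 0.003]
contact_force: [1.0, 0.2, 0.7]
opening: 0.014
gripper_force: 0.0
```

```bash
python3 - <<'E'
from h import *
st();print(to(B(14,-22,64)).round(2))
E
```

```text
t 6.32 p [513.2 180.9 153.3] box [ 15.  -16.5 153.3] f [1.  0.2 0.7] open 0.014 gf 0.0 turn 0.013
[ 0.12 -0.56  8.93]
```

Emit:
{"op": "move_arm", "data": {"rows": [{"tx": 0,"ty": 0,"tz": 0,"turn": 0},{"tx": 0,"ty": 0,"tz": 0,"turn": 0},{"tx": 0,"ty": 0,"tz": 0,"turn": 0}]}}

```text
time: 6.57
tool_pos: [512.8, 173.3, 154.0]
ee_rot: [0.472, -3.105, 0.001]
contact_force: [-0.3, -0.1, -0.6]
opening: 0.004
gripper_force: 0.0
```

```bash
python3 - <<'E'
from h import *
st();print(to(B(14,-22,64)).round(2))
E
```

```text
t 6.57 p [512.8 173.3 154. ] box [ 12.4 -23.7 154. ] f [-0.3 -0.1 -0.6] open 0.004 gf 0.0 turn 0.003
[-0.17  0.17  9.  ]
```

Emit:
{"op": "move_arm", "data": {"rows": [{"tx": -0.1,"ty": 0.15,"tz": 1.5,"turn": 0},{"tx": -0.1,"ty": 0.15,"tz": 3.5,"turn": 0},{"tx": -0.1,"ty": 0.15,"tz": 5.5,"turn": 0},{"tx": -0.1,"ty": 0.15,"tz": 7,"turn": 0},{"tx": -0.1,"ty": 0.15,"tz": 8,"turn": 0},{"tx": -0.1,"ty": 0.15,"tz": 8.6,"turn": 0},{"tx": -0.1,"ty": 0.15,"tz": 8.9,"turn": 0},{"tx": -0.1,"ty": 0.15,"tz": 8.9,"turn": 0}]}}

```text
time: 7.23
tool_pos: [513.9, 176.0, 64.7]
ee_rot: [0.473, -3.106, 0.0]
contact_force: [0.2, -0.5, 0.9]
opening: 0.008
gripper_force: 0.0
```

Emit:
{"op": "move_arm", "data": {"rows": [{"tx": 0,"ty": 0,"tz": 0,"turn": 0},{"tx": 0,"ty": 0,"tz": 0,"turn": 0},{"tx": 0,"ty": 0,"tz": 0,"turn": 0}], "grip": -0.68}}

```text
time: 7.48
tool_pos: [514.2, 176.6, 65.3]
ee_rot: [-0.474, 3.104, 0.0]
contact_force: [-0.2, -0.5, -0.0]
opening: 0.143
gripper_force: 0.0
```

Emit:
{"op": "move_arm", "data": {"rows": [{"tx": 0,"ty": 0,"tz": 0,"turn": 0},{"tx": 0,"ty": 0,"tz": 0,"turn": 0},{"tx": 0,"ty": 0,"tz": 0,"turn": 0}], "grip": -0.56}}

```text
time: 7.73
tool_pos: [514.2, 176.7, 65.0]
ee_rot: [-0.474, 3.104, 0.001]
contact_force: [1.2, 0.9, 2.4]
opening: 0.219
gripper_force: 1.7
```

Emit:
{"op": "move_arm", "data": {"rows": [{"tx": 0,"ty": 0,"tz": 0,"turn": 0},{"tx": 0,"ty": 0,"tz": 0,"turn": 0},{"tx": 0,"ty": 0,"tz": 0,"turn": 0}], "grip": -0.48}}

```text
time: 7.98
tool_pos: [514.0, 176.6, 64.8]
ee_rot: [-0.475, 3.105, 0.0]
contact_force: [-0.3, 0.4, 2.9]
opening: 0.253
gripper_force: 2.2
```

```bash
python3 - <<'E'
from h import *
st();c=cam('wrist');caps(c)
E
```

```text
t 7.98 p [514.  176.6  64.8] box [ 14.5 -20.9  64.8] f [-0.3  0.4  2.9] open 0.253 gf 2.2 turn 0.005
[  83  184  137  117 9081] [[-38.6, -92.9, 100.2], [-20.2, -66.8, 114.8], [-3.2, -50.9, 125.7]]
[  336   187   224   119 17987] [[-38.4, 6.5, 103.1], [-21.3, 46.7, 114.7], [-1.2, 81.0, 125.1]]
[117 251  16  12 117] [[-19.2, -80.7, 117.4], [-17.5, -78.0, 119.2], [-15.8, -75.5, 120.5]]
```

Emit:
{"op": "move_arm", "data": {"rows": [{"tx": 0,"ty": 0,"tz": 0,"turn": 0},{"tx": 0,"ty": 0,"tz": 0,"turn": 0},{"tx": 0,"ty": 0,"tz": 0,"turn": 0}], "grip": -0.8}}

```text
time: 8.28
tool_pos: [513.5, 176.2, 64.4]
ee_rot: [0.474, -3.105, 0.0]
contact_force: [0.3, -0.1, -1.0]
opening: 0.12
gripper_force: 0.0
```

```bash
python3 - <<'E'
from h import *
st();c=cam('wrist');caps(c);save(c,'w3.png')
E
```

```text
t 8.28 p [513.5 176.2  64.4] box [ 13.9 -21.1  64.4] f [ 0.3 -0.1 -1. ] open 0.12 gf 0.0 turn 0.005
[  89  187  135  119 8898] [[-38.2, -90.5, 100.8], [-20.4, -65.3, 114.6], [-3.5, -48.9, 125.5]]
[  326   188   234   120 18262] [[-38.1, 3.1, 102.1], [-21.1, 51.5, 114.2], [-1.1, 80.5, 124.7]]
[124 254  17  12 118] [[-18.8, -77.9, 117.8], [-17.0, -75.5, 119.3], [-15.6, -72.7, 120.5]]
```

View pics/w3.png

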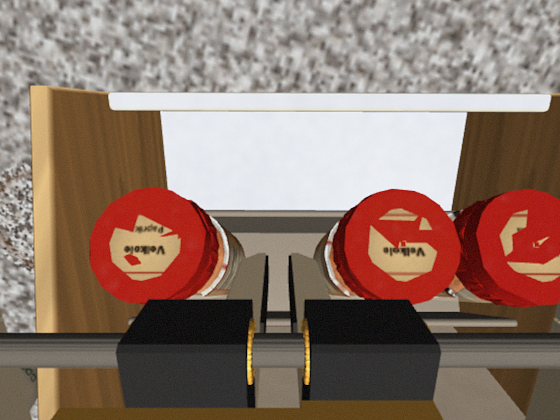

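```bash
cat >> h.py <<'E'
def rackc(c,zr=(100,112)):
    P=pts(c);hsv=cv2.cvtColor(c['img'],cv2.COLOR_RGB2HSV)
    b=(P-np.r_[C,0])@np.array([bx,by,[0,0,1]]).T
    h=b[...,0]-34;v=b[...,2]-26;r=np.stack([h*.866+v*.5,b[...,1],-h*.5+v*.866],-1)
    red=(((hsv[...,0]<14)|(hsv[...,0]>170))&(hsv[...,1]>130)&(hsv[...,2]>60))
    m=red&(r[...,2]>zr[0])&(r[...,2]<zr[1])&(abs(r[...,0]+5)<32)&(abs(r[...,1])<100)
    m=cv2.morphologyEx(m.astype(np.uint8),cv2.MORPH_OPEN,np.ones((2,2)))
    n,l,s,ce=cv2.connectedComponentsWithStats(m)
    for i in range(1,n):
        if s[i,4]>30:
            q=r[l==i];print(s[i],'rack y %.1f..%.1f x %.1f..%.1f z %.1f'%(*np.percentile(q[:,1],[1,99]),*np.percentile(q[:,0],[1,99]),np.median(q[:,2])),'circ',[np.round(a,1) for a in cv2.minEnclosingCircle(q[:,:2].astype(np.float32))])
E
python3 - <<'E'
from h import *
c=cam('wrist');rackc(c);rackc(c,(85,100))
rackc(dict(np.load('/tmp/w1.npz')));print('top0');rackc(dict(np.load('/tmp/top0.npz')))
E
```

```text
[  90  188  120  117 7910] rack y nan..nan x nan..nan z nan circ [array([  1.5, -76.5]), np.float64(29.5)]
[ 341  190  120  116 8366] rack y nan..nan x nan..nan z nan circ [array([ 4.3, 41.6]), np.float64(41.5)]
[ 469  190   91  117 7515] rack y nan..nan x nan..nan z nan circ [array([ 0.7, 77.9]), np.float64(28.4)]
[125 255  17  12 133] rack y -78.1..-71.6 x 0.8..4.8 z 106.3 circ [array([  2.6, -74.9]), np.float64(3.9)]
[ 455  206   76  102 1510] rack y nan..nan x nan..nan z nan circ [array([ 2.4, 76.4]), np.float64(29.3)]
[171 208  49  93 906] rack y nan..nan x nan..nan z nan circ [array([ -2.2, -56.7]), np.float64(20.4)]
[340 212  12  14  63] rack y nan..nan x nan..nan z nan circ [array([-14.9,   4.9]), np.float64(3.4)]
[333 227  44  74 625] rack y nan..nan x nan..nan z nan circ [array([2.3, 9.2]), np.float64(15.2)]
[ 166  244   47   46 1239] rack y nan..nan x nan..nan z nan circ [array([  1.2, -72.7]), np.float64(31.1)]
[ 261  244   37   46 1021] rack y nan..nan x nan..nan z nan circ [array([-2.5, 23.1]), np.float64(22.5)]
[ 313  244   44   46 1080] rack y nan..nan x nan..nan z nan circ [array([-0.5, 72. ]), np.float64(31.7)]
top0
[291 230  15  13 112] rack y nan..nan x nan..nan z nan circ [array([ -5.8, -64.5]), np.float64(21.1)]
[261 238  15  14 128] rack y nan..nan x nan..nan z nan circ [array([-27.6,  17.7]), np.float64(43.0)]
[244 244  14  14 147] rack y nan..nan x nan..nan z nan circ [array([-6.3, 72.3]), np.float64(21.7)]
```

```bash
cat >> h.py <<'E'
NZ=-.5*bx+np.array([0,0,.866])
def capc(c,zr=(101,111)):
    P=pts(c);hsv=cv2.cvtColor(c['img'],cv2.COLOR_RGB2HSV);O=rk(0,0,0)
    z=(P-O)@NZ;y=(P-O)@by
    red=(((hsv[...,0]<14)|(hsv[...,0]>170))&(hsv[...,1]>130)&(hsv[...,2]>60))
    m=(red&(z>zr[0])&(z<zr[1])&(abs(y)<105)).astype(np.uint8)
    m=cv2.morphologyEx(m,cv2.MORPH_OPEN,np.ones((2,2)))
    n,l,s,ce=cv2.connectedComponentsWithStats(m);K=c['camera_matrix'];o=-c['R'].T@c['t'].ravel()
    for i in range(1,n):
        if s[i,4]<60: continue
        h=np.argwhere(l==i)[:,::-1].astype(float)
        r=np.c_[(h-[K[0,2],K[1,2]])/[K[0,0],K[1,1]],np.ones(len(h))]@c['R']
        X=o+r*(((O+106*NZ-o)@NZ)/(r@NZ))[:,None]-O
        a=np.c_[X@(bx*.866+np.array([0,0,.5])),X@by].astype(np.float32)
        (cx,cy),R=cv2.minEnclosingCircle(a);print(s[i][:4],'x %.1f y %.1f R %.1f'%(cx,cy,R),'yrange',np.percentile(a[:,1],[.5,99.5]).round(1))
E
python3 - <<'E'
from h import *
print('now');capc(cam('wrist'));print('w1')
capc(dict(np.load('/tmp/w1.npz')));print('top0');capc(dict(np.load('/tmp/top0.npz')))
E
```

```text
now
[ 90 188 120 116] x -3.2 y -69.5 R 22.2 yrange [-90.9 -48.3]
[342 190 119 116] x -2.9 y 23.2 R 22.1 yrange [ 2.  44.3]
[469 190  91 116] x -3.6 y 70.6 R 22.2 yrange [49.8 83.7]
[125 254  17  13] x 2.9 y -75.1 R 3.3 yrange [-78.1 -72. ]
w1
[166 244  47  46] x -2.4 y -63.0 R 22.0 yrange [-84.4 -41.4]
[261 244  37  46] x -2.5 y 21.7 R 21.7 yrange [ 6.  38.3]
[313 244  44  46] x -2.7 y 73.5 R 21.8 yrange [55.5 94.7]
top0
[291 230  15  13] x -5.7 y -64.4 R 20.7 yrange [-84.7 -45.7]
[262 238  14  14] x -5.3 y 20.6 R 21.0 yrange [ 0.9 39.3]
[244 244  14  14] x -6.5 y 71.9 R 21.7 yrange [52.6 92.6]
```

Emit:
{"op": "move_arm", "data": {"rows": [{"tx": 0,"ty": -0.1,"tz": 0,"turn": 0},{"tx": 0,"ty": -0.1,"tz": 0,"turn": 0},{"tx": 0,"ty": -0.1,"tz": 0,"turn": 0},{"tx": 0,"ty": -0.1,"tz": 0,"turn": 0}], "grip": -0.44}}

```text
time: 8.77
tool_pos: [514.4, 175.8, 64.8]
ee_rot: [-0.474, 3.105, 0.001]
contact_force: [0.7, 1.0, 3.0]
opening: 0.273
gripper_force: 2.2
```

Emit:
{"op": "move_arm", "data": {"rows": [{"tx": 0,"ty": 0,"tz": 0,"turn": 0},{"tx": 0,"ty": 0,"tz": 0,"turn": 0},{"tx": 0,"ty": 0,"tz": 0,"turn": 0}], "grip": -0.38}}

```text
time: 9.02
tool_pos: [514.5, 175.4, 64.7]
ee_rot: [-0.474, 3.105, -0.0]
contact_force: [2.1, -0.9, 1.8]
opening: 0.309
gripper_force: 2.4
```

```bash
python3 - <<'E'
from h import *
st();c=cam('wrist');capc(c)
E
```

```text
t 9.02 p [514.5 175.4  64.7] box [ 14.7 -22.2  64.7] f [ 2.1 -0.9  1.8] open 0.309 gf 2.4 turn 0.005
[ 81 187 120 114] x -2.7 y -74.4 R 22.3 yrange [-95.5 -52.9]
[357 187 203 118] x -8.2 y 45.6 R 40.3 yrange [ 7.1 82.1]
[115 251  16  13] x 2.3 y -80.2 R 3.3 yrange [-83.1 -77.3]
```

Emit:
{"op": "move_arm", "data": {"rows": [{"tx": 0,"ty": 0,"tz": 0,"turn": 0},{"tx": 0,"ty": 0,"tz": 0,"turn": 0},{"tx": 0,"ty": 0,"tz": 0,"turn": 0}], "grip": -0.7}}

```text
time: 9.32
tool_pos: [513.7, 175.4, 64.4]
ee_rot: [0.474, -3.105, 0.0]
contact_force: [0.0, 0.2, -0.9]
opening: 0.168
gripper_force: 0.0
```

```bash
python3 - <<'E'
from h import *
st();c=cam('wrist');capc(c)
E
```

```text
t 9.32 p [513.7 175.4  64.4] box [ 13.9 -21.9  64.4] f [ 0.   0.2 -0.9] open 0.168 gf 0.0 turn 0.005
[ 94 190 119 115] x -3.0 y -69.2 R 22.1 yrange [-90.4 -48. ]
[344 190 119 114] x -3.1 y 22.9 R 22.1 yrange [ 1.9 44.2]
[472 191  88 116] x -3.7 y 70.5 R 22.2 yrange [49.9 83. ]
[130 255  17  12] x 2.9 y -74.2 R 3.4 yrange [-77.2 -71.1]
```

Emit:
{"op": "move_arm", "data": {"rows": [{"tx": 0,"ty": 0,"tz": -0.5,"turn": 0},{"tx": 0,"ty": 0,"tz": -1.6,"turn": 0},{"tx": -0.25,"ty": 0,"tz": -1.6,"turn": 0},{"tx": -0.5,"ty": 0,"tz": -1.5,"turn": 0},{"tx": -0.5,"ty": 0,"tz": -1,"turn": 0},{"tx": -0.5,"ty": 0,"tz": -0.6,"turn": 0},{"tx": -0.5,"ty": 0,"tz": -0.6,"turn": 0}], "grip": -0.8}}

```text
time: 9.95
tool_pos: [518.3, 176.8, 69.5]
ee_rot: [0.474, -3.104, 0.001]
contact_force: [-0.7, 0.1, -0.0]
opening: 0.101
gripper_force: 0.0
```

Emit:
{"op": "move_arm", "data": {"rows": [{"tx": 0,"ty": 0,"tz": 0,"turn": 0},{"tx": 0,"ty": 0,"tz": 0,"turn": 0},{"tx": 0,"ty": 0,"tz": 0,"turn": 0}], "grip": -0.6}}

```text
time: 10.2
tool_pos: [518.8, 177.0, 70.5]
ee_rot: [0.475, -3.105, 0.0]
contact_force: [-0.4, 0.3, 0.1]
opening: 0.196
gripper_force: 0.0
```

Emit:
{"op": "move_arm", "data": {"rows": [{"tx": 0,"ty": 0,"tz": 0,"turn": 0},{"tx": 0,"ty": 0,"tz": 0,"turn": 0},{"tx": 0,"ty": 0,"tz": 0,"turn": 0}], "grip": -0.5}}

```text
time: 10.45
tool_pos: [518.9, 177.0, 70.7]
ee_rot: [-0.474, 3.105, 0.0]
contact_force: [0.1, -0.5, 0.0]
opening: 0.252
gripper_force: 0.0
```

```bash
python3 - <<'E'
from h import *
st();c=cam('wrist');capc(c)
E
```

```text
t 10.45 p [518.9 177.   70.7] box [ 19.3 -21.9  70.7] f [ 0.1 -0.5  0. ] open 0.252 gf 0.0 turn 0.005
[100 173 115 110] x -2.6 y -69.3 R 22.2 yrange [-90.5 -48.1]
[342 174 115 111] x -2.8 y 22.9 R 22.3 yrange [ 2.  44.2]
[466 174  94 111] x -3.8 y 70.5 R 22.5 yrange [50.1 86.1]
[135 235  17  12] x 2.8 y -74.1 R 3.4 yrange [-77.3 -71. ]
```

Emit:
{"op": "move_arm", "data": {"rows": [{"tx": 0,"ty": 0,"tz": 0,"turn": 0},{"tx": 0,"ty": 0,"tz": 0,"turn": 0},{"tx": 0,"ty": 0,"tz": 0,"turn": 0}], "grip": -0.4}}

```text
time: 10.75
tool_pos: [519.1, 176.9, 70.7]
ee_rot: [-0.474, 3.105, -0.0]
contact_force: [-0.2, -1.0, 1.0]
opening: 0.3
gripper_force: 0.8
```

Emit:
{"op": "move_arm", "data": {"rows": [{"tx": 0,"ty": 0,"tz": 0,"turn": 0},{"tx": 0,"ty": 0,"tz": 0,"turn": 0},{"tx": 0,"ty": 0,"tz": 0,"turn": 0}], "grip": -0.33}}

```text
time: 11.0
tool_pos: [519.6, 177.1, 71.0]
ee_rot: [-0.474, 3.104, 0.0]
contact_force: [1.3, -1.0, 4.9]
opening: 0.331
gripper_force: 2.8
```

```bash
python3 - <<'E'
from h import *
st();c=cam('wrist');capc(c)
E
```

```text
t 11.0 p [519.6 177.1  71. ] box [ 20.  -22.1  71. ] f [ 1.3 -1.   4.9] open 0.331 gf 2.8 turn 0.005
[ 97 172 116 110] x -2.7 y -70.5 R 22.2 yrange [-91.7 -49.3]
[346 172 115 111] x -2.8 y 24.7 R 22.2 yrange [ 3.6 45.9]
[467 172  93 111] x -2.6 y 71.6 R 22.6 yrange [50.1 86.1]
[132 233  16  12] x 2.7 y -75.6 R 3.2 yrange [-78.6 -72.7]
```

Emit:
{"op": "move_arm", "data": {"rows": [{"tx": 0,"ty": 0,"tz": 0,"turn": 0},{"tx": 0,"ty": 0,"tz": 0,"turn": 0},{"tx": 0,"ty": 0,"tz": 0,"turn": 0}], "grip": -0.26}}

```text
time: 11.3
tool_pos: [520.2, 177.4, 71.4]
ee_rot: [-0.474, 3.103, 0.001]
contact_force: [2.0, 0.2, 9.5]
opening: 0.37
gripper_force: 4.2
```

```bash
python3 - <<'E'
from h import *
st();c=cam('wrist');capc(c);save(c,'w4.png')
E
```

```text
t 11.3 p [520.2 177.4  71.4] box [ 20.7 -22.   71.4] f [2.  0.2 9.5] open 0.37 gf 4.2 turn 0.005
[ 94 170 116 111] x -2.5 y -71.5 R 22.1 yrange [-92.7 -50.2]
[350 171 115 110] x -2.5 y 26.0 R 22.3 yrange [ 4.9 47.3]
[466 171  94 111] x -3.1 y 71.2 R 22.5 yrange [50.  86.3]
[129 231  15  12] x 2.6 y -76.9 R 3.3 yrange [-79.7 -74.1]
```

Emit:
{"op": "move_arm", "data": {"rows": [{"tx": 0,"ty": 0,"tz": 0,"turn": 0},{"tx": 0,"ty": 0,"tz": 0,"turn": 0},{"tx": 0,"ty": 0,"tz": 0,"turn": 0}], "grip": -0.5}}

```text
time: 11.6
tool_pos: [518.5, 177.0, 70.4]
ee_rot: [0.475, -3.105, 0.0]
contact_force: [0.2, -0.0, -0.2]
opening: 0.258
gripper_force: 0.0
```

```bash
python3 - <<'E'
from h import *
st();c=cam('wrist');capc(c)
E
```

```text
t 11.6 p [518.5 177.   70.4] box [ 18.9 -21.9  70.4] f [ 0.2 -0.  -0.2] open 0.258 gf 0.0 turn 0.005
[ 96 175 117 110] x -2.5 y -70.4 R 22.2 yrange [-91.7 -49.2]
[345 175 115 112] x -2.9 y 24.2 R 22.2 yrange [ 3.2 45.5]
[466 175  94 112] x -3.8 y 70.7 R 22.5 yrange [50.  86.2]
[131 236  16  12] x 2.9 y -75.7 R 3.3 yrange [-78.7 -72.7]
```

View pics/w4.png

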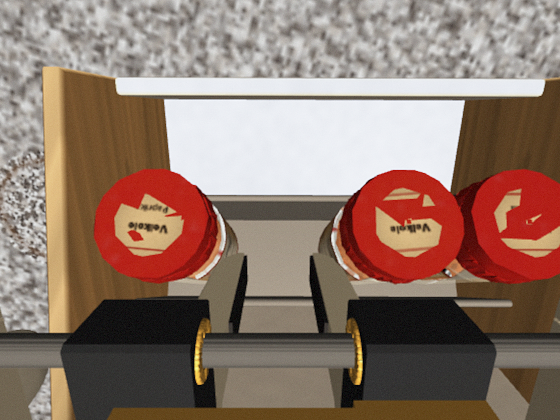

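Emit:
{"op": "move_arm", "data": {"rows": [{"tx": 0,"ty": 0,"tz": -1,"turn": 0},{"tx": 0,"ty": 0,"tz": -4,"turn": 0},{"tx": 0,"ty": 0,"tz": -8,"turn": 0},{"tx": 2,"ty": -2,"tz": -11,"turn": 0},{"tx": 4,"ty": -5,"tz": -11.5,"turn": 0},{"tx": 6,"ty": -8.5,"tz": -11.5,"turn": 0},{"tx": 8,"ty": -12,"tz": -11.5,"turn": 0},{"tx": 10,"ty": -15.5,"tz": -11.5,"turn": 0},{"tx": 12,"ty": -19,"tz": -11.5,"turn": 0},{"tx": 14,"ty": -22.5,"tz": -11,"turn": 0}], "grip": -0.7}}

```text
time: 12.48
tool_pos: [451.9, -81.2, 181.9]
ee_rot: [-0.475, 3.104, -0.001]
contact_force: [0.7, 0.9, 0.2]
opening: 0.153
gripper_force: 0.0
```

```bash
python3 - <<'E'
from h import *
st();print(to([437,-240.5,140]).round(2))
capc(cam('top'))
E
```

```text
t 12.48 p [451.9 -81.2 181.9] box [-120.6 -249.   181.9] f [0.7 0.9 0.2] open 0.153 gf 0.0 turn 0.005
[  6.19 -14.76   4.19]
[293 229  16  13] x -5.6 y -72.9 R 21.7 yrange [-94.2 -51.9]
[260 239  15  13] x -6.0 y 24.4 R 20.8 yrange [ 4.4 43.6]
[244 244  14  14] x -6.1 y 73.1 R 22.6 yrange [52.6 92.8]
```

Emit:
{"op": "move_arm", "data": {"rows": [{"tx": 1.5,"ty": -3.7,"tz": 0,"turn": 0},{"tx": 3,"ty": -7.3,"tz": 0,"turn": 0},{"tx": 4.6,"ty": -11,"tz": 0,"turn": 0},{"tx": 6,"ty": -13.8,"tz": 1,"turn": 0},{"tx": 6.2,"ty": -14,"tz": 3,"turn": 0},{"tx": 6.2,"ty": -14,"tz": 4,"turn": 0},{"tx": 6.2,"ty": -14,"tz": 4,"turn": 0},{"tx": 6.2,"ty": -14,"tz": 4,"turn": 0}], "grip": 0.8}}

```text
time: 13.2
tool_pos: [434.8, -231.3, 140.7]
ee_rot: [0.474, -3.105, -0.001]
contact_force: [0.2, -0.7, -0.2]
opening: 0.674
gripper_force: 0.0
```

```bash
python3 - <<'E'
from h import *
st();print(to([437,-240.5,92]).round(2))
c=cam('wrist');P=pts(c);hsv=cv2.cvtColor(c['img'],cv2.COLOR_RGB2HSV)
m=(((hsv[...,0]<14)|(hsv[...,0]>170))&(hsv[...,1]>130)&(hsv[...,2]>60)&(P[...,2]>98)&(P[...,2]<112)&(abs(P[...,0]-436)<60)&(abs(P[...,1]+238)<60))
h=np.argwhere(m)[:,::-1];X=np.array([ray(c,u,v,106)[:2] for u,v in h[::3]],np.float32);print(len(h),cv2.minEnclosingCircle(X))
E
```

```text
t 13.2 p [ 434.8 -231.3  140.7] box [-181.1 -387.4  140.7] f [ 0.2 -0.7 -0.2] open 0.674 gf 0.0 turn 0.005
[ 0.07 -0.95  4.87]
2332 ((435.42364501953125, -240.8013153076172), 22.409809112548828)
```

Emit:
{"op": "move_arm", "data": {"rows": [{"tx": 0.15,"ty": -0.9,"tz": 0,"turn": 0},{"tx": 0.15,"ty": -0.95,"tz": 1.5,"turn": 0},{"tx": 0.15,"ty": -0.95,"tz": 3.3,"turn": 0},{"tx": 0.15,"ty": -0.95,"tz": 4.9,"turn": 0},{"tx": 0.15,"ty": -0.95,"tz": 4.9,"turn": 0},{"tx": 0.15,"ty": -0.95,"tz": 4.9,"turn": 0}]}}

```text
time: 13.75
tool_pos: [436.7, -241.2, 91.9]
ee_rot: [0.475, -3.105, -0.0]
contact_force: [-0.1, 0.1, 0.2]
opening: 0.897
gripper_force: 0.0
```

Emit:
{"op": "move_arm", "data": {"rows": [{"tx": 0,"ty": 0,"tz": 0,"turn": 0},{"tx": 0,"ty": 0,"tz": 0,"turn": 0},{"tx": 0,"ty": 0,"tz": 0,"turn": 0},{"tx": 0,"ty": 0,"tz": 0,"turn": 0},{"tx": 0,"ty": 0,"tz": 0,"turn": 0},{"tx": 0,"ty": 0,"tz": 0,"turn": 0}], "grip": -0.2, "force": 4}}

```text
time: 14.25
tool_pos: [436.6, -241.2, 91.9]
ee_rot: [-0.474, 3.105, -0.0]
contact_force: [-0.4, -0.1, -0.2]
opening: 0.521
gripper_force: 0.0
```

```bash
python3 - <<'E'
from h import *
st();print(turn())
E
```

```text
t 14.25 p [ 436.6 -241.2   91.9] box [-182.4 -397.5   91.9] f [-0.4 -0.1 -0.2] open 0.521 gf 0.0 turn 0.005
0.004700418846457666
```

Emit:
{"op": "move_arm", "data": {"rows": [{"tx": 0,"ty": 0,"tz": 0,"turn": 0},{"tx": 0,"ty": 0,"tz": 0,"turn": 0},{"tx": 0,"ty": 0,"tz": 0,"turn": 0},{"tx": 0,"ty": 0,"tz": 0,"turn": 0}], "grip": -1, "force": 4}}

```text
time: 14.58
tool_pos: [436.6, -241.1, 91.7]
ee_rot: [-0.475, 3.105, -0.0]
contact_force: [-0.4, 0.5, 4.8]
opening: 0.478
gripper_force: 4.0
```

Emit:
{"op": "move_arm", "data": {"rows": [{"tx": 0.43,"ty": 0,"tz": -0.02,"turn": 0},{"tx": 0.87,"ty": 0,"tz": -0.06,"turn": 0},{"tx": 1.3,"ty": 0,"tz": -0.1,"turn": 0},{"tx": 1.75,"ty": 0,"tz": -0.12,"turn": 0},{"tx": 2.2,"ty": 0,"tz": -0.11,"turn": 0},{"tx": 2.63,"ty": 0,"tz": -0.1,"turn": 0},{"tx": 3.07,"ty": 0,"tz": -0.06,"turn": 0},{"tx": 3.51,"ty": 0,"tz": -0.02,"turn": 0},{"tx": 3.95,"ty": 0,"tz": 0.05,"turn": 0},{"tx": 4.38,"ty": 0,"tz": 0.14,"turn": 0},{"tx": 4.8,"ty": 0,"tz": 0.25,"turn": 0},{"tx": 5.23,"ty": 0,"tz": 0.36,"turn": 0}]}}

```text
time: 15.58
tool_pos: [386.2, -256.9, 87.9]
ee_rot: [-0.475, 3.106, -0.0]
contact_force: [0.1, 0.6, 0.0]
opening: 0.477
gripper_force: 4.0
```

```bash
python3 - <<'E'
from h import *
st();c=cam('side');d=cam('wrist');t=cam('top')
u,v=proj(c,[420,-250,60]).astype(int);print(u,v)
a=cv2.resize(c['img'][max(0,v-45):v+45,u-45:u+45],(400,400));b=cv2.resize(d['img'],(400,300));im=np.zeros((400,800,3),np.uint8);im[:,:400]=a;im[:300,400:]=b
cv2.imwrite('pics/t1.png',im[:,:,::-1])
E
```

```text
t 15.58 p [ 386.2 -256.9   87.9] box [-235.1 -397.7   87.9] f [0.1 0.6 0. ] open 0.477 gf 4.0 turn 0.005
400 206
```

View pics/t1.png

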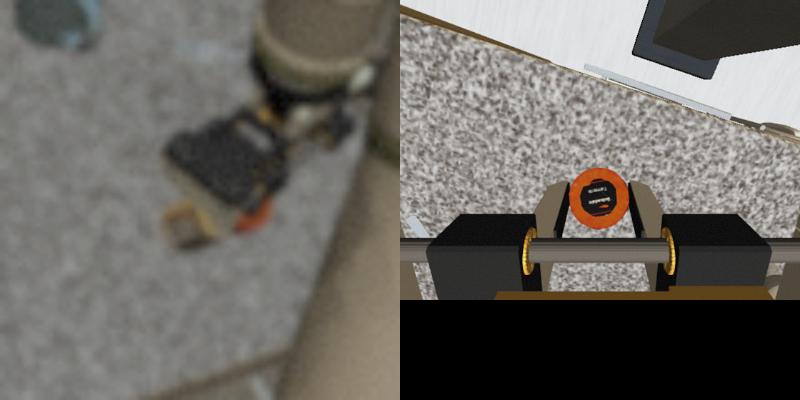

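```bash
cat >> h.py <<'E'
def tilt(c):
    "cap-top plane of the held jar: tilt to box front (deg), sideways (deg), centre rel. TCP in (box x, box y, z)"
    s,p,R=tool();P=pts(c);hsv=cv2.cvtColor(c['img'],cv2.COLOR_RGB2HSV)
    m=((hsv[...,0]<14)|(hsv[...,0]>172))&(hsv[...,1]>150)&(hsv[...,2]>110)&(np.linalg.norm(P-p,axis=-1)<60)
    m=m.astype(np.uint8);n,l,st,_=cv2.connectedComponentsWithStats(m);i=1+st[1:,4].argmax()
    h=cv2.convexHull(np.argwhere(l==i)[:,::-1].astype(np.int32));mm=np.zeros_like(m);cv2.fillConvexPoly(mm,h,1)
    q=P[(mm>0)&np.isfinite(P).all(-1)]
    for k in range(6):
        o=np.median(q,0);n_=np.linalg.svd(q-q.mean(0),full_matrices=False)[2][2];n_*=np.sign(n_[2]);r=(q-q.mean(0))@n_;q=q[abs(r)<max(1.5,2*r.std())]
    e=cv2.minAreaRect(h)[0];K=c['camera_matrix'];rr=c['R'].T@np.array([(e[0]-K[0,2])/K[0,0],(e[1]-K[1,2])/K[1,1],1]);oo=-c['R'].T@c['t'].ravel()
    X=oo+rr*(((q.mean(0)-oo)@n_)/(rr@n_))
    print('tilt',np.degrees(np.arctan2(-n_@bx,n_[2])).round(1),np.degrees(np.arctan2(n_@by,n_[2])).round(1),'centre-tcp',(inb(X)-inb(p)).round(1),len(q),r.std().round(2))
E
python3 - <<'E'
from h import *
st();tilt(cam('wrist'))
E
```

```text
t 15.73 p [ 386.3 -257.    88. ] box [-235.1 -397.7   88. ] f [ 0.5  0.3 -0.7] open 0.477 gf 4.0 turn 0.004
tilt 29.4 -0.6 centre-tcp [-2.4 -0.9 13.8] 5410 0.65
```

Emit:
{"op": "move_arm", "data": {"rows": [{"tx": 0,"ty": 0,"tz": 0,"turn": 0},{"tx": 0,"ty": 0,"tz": 0,"turn": 0},{"tx": 0,"ty": 0,"tz": 0,"turn": 0},{"tx": 0,"ty": 0,"tz": -0.5,"turn": 0},{"tx": 0,"ty": 0,"tz": -1.5,"turn": 0},{"tx": 0,"ty": 0,"tz": -3.5,"turn": 0},{"tx": 0,"ty": 0,"tz": -6,"turn": 0},{"tx": 0,"ty": 0,"tz": -9,"turn": 0},{"tx": 0,"ty": 0,"tz": -12,"turn": 0},{"tx": 0,"ty": 0,"tz": -13,"turn": 0},{"tx": 0,"ty": 0,"tz": -13,"turn": 0}], "force": 30}}

```text
time: 16.7
tool_pos: [387.7, -257.3, 220.9]
ee_rot: [-0.474, 3.101, -0.005]
contact_force: [0.3, 0.4, -1.9]
opening: 0.472
gripper_force: 30.0
```

```bash
python3 - <<'E'
from h import *
st();tilt(cam('wrist'))
X=rk(-5,-22.5,106+60);print('capcentre',inb(X));print(to(X-(-2.4*bx-.9*by+np.array([0,0,13.8]))).round(2))
X=rk(-5,-22.5,106+75);print(to(X-(-2.4*bx-.9*by+np.array([0,0,13.8]))).round(2))
E
```

```text
t 16.7 p [ 387.7 -257.3  220.9] box [-233.8 -398.5  220.9] f [ 0.3  0.4 -1.9] open 0.472 gf 30.0 turn 0.005
tilt 29.3 -0.4 centre-tcp [-1.5 -1.4 15.5] 5427 0.64
capcentre [-53.33  -22.5   167.256]
[-18.51  37.57   6.53]
[-17.76  37.57   5.23]
```

Emit:
{"op": "move_arm", "data": {"rows": [{"tx": -1,"ty": 2,"tz": -2,"turn": 0},{"tx": -2.5,"ty": 5.2,"tz": -3,"turn": 0},{"tx": -4,"ty": 8.7,"tz": -3,"turn": 0},{"tx": -5.5,"ty": 12.2,"tz": -3,"turn": 0},{"tx": -7,"ty": 15.7,"tz": -3,"turn": 0},{"tx": -8.5,"ty": 19.2,"tz": -3,"turn": 0},{"tx": -10,"ty": 22.7,"tz": -3,"turn": 0},{"tx": -11.5,"ty": 26.2,"tz": -3,"turn": 0},{"tx": -13,"ty": 29.7,"tz": -3,"turn": 0},{"tx": -14.5,"ty": 33,"tz": -3,"turn": 0},{"tx": -16,"ty": 36,"tz": -3,"turn": 0},{"tx": -17,"ty": 37.3,"tz": -3,"turn": 0}]}}

```text
time: 17.75
tool_pos: [436.6, 154.4, 246.7]
ee_rot: [0.481, -3.103, -0.002]
contact_force: [0.1, -0.1, -1.9]
opening: 0.475
gripper_force: 30.0
```

Emit:
{"op": "move_arm", "data": {"rows": [{"tx": 0,"ty": 0,"tz": 0,"turn": 0},{"tx": 0,"ty": 0,"tz": 0,"turn": 0},{"tx": 0,"ty": 0,"tz": 0,"turn": 0},{"tx": 0,"ty": 0,"tz": 0,"turn": 0}]}}

```text
time: 18.08
tool_pos: [436.9, 148.5, 247.3]
ee_rot: [0.472, -3.104, 0.001]
contact_force: [0.3, -0.9, -1.1]
opening: 0.47
gripper_force: 30.0
```

```bash
python3 - <<'E'
from h import *
st();c=cam('wrist');tilt(c);capc(c)
o=-1.9*bx-1.1*by+np.array([0,0,14.6])
for z in(70,50,25): print(z,to(rk(-4,-22.6,106+z)-o).round(2))
save(c,'w5.png')
E
```

```text
t 18.08 p [436.9 148.5 247.3] box [-67.5 -25.1 247.3] f [ 0.3 -0.9 -1.1] open 0.47 gf 30.0 turn 0.003
tilt 28.9 -0.6 centre-tcp [-2.2 -1.2 13.6] 5432 0.64
[209 229  44  31] x -4.1 y -71.9 R 21.5 yrange [-92.5 -52.3]
[309 229  45  34] x -2.3 y 25.1 R 21.8 yrange [ 4.1 46.3]
[358 229  46  45] x -2.6 y 72.6 R 22.3 yrange [52.  94.1]
70 [-1.18  0.36  8.58]
50 [-2.18  0.36 10.31]
25 [-3.44  0.36 12.47]
```

View pics/w5.png

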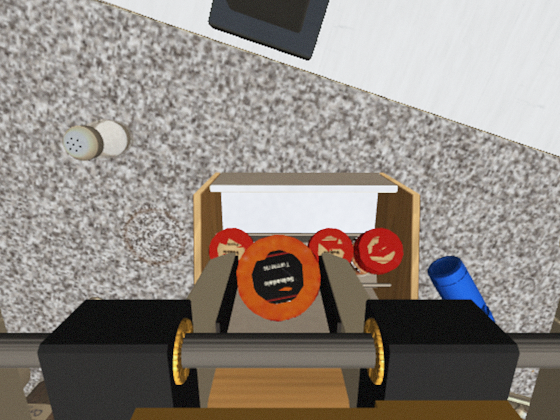

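Emit:
{"op": "move_arm", "data": {"rows": [{"tx": -0.4,"ty": 0.27,"tz": 2,"turn": 0},{"tx": -0.8,"ty": 0.27,"tz": 4.5,"turn": 0},{"tx": -1.2,"ty": 0.27,"tz": 7,"turn": 0},{"tx": -1.44,"ty": 0.27,"tz": 8.4,"turn": 0},{"tx": -1.44,"ty": 0.27,"tz": 8.4,"turn": 0},{"tx": -1.44,"ty": 0.27,"tz": 8.4,"turn": 0}]}}

```text
time: 18.63
tool_pos: [450.0, 156.0, 163.8]
ee_rot: [0.473, -3.104, 0.001]
contact_force: [-0.3, 0.1, -1.5]
opening: 0.473
gripper_force: 30.0
```

```bash
python3 - <<'E'
from h import *
st();c=cam('wrist');tilt(c);capc(c)
o=-2.2*bx-1.2*by+np.array([0,0,14])
for z in(50,25): print(z,to(rk(-1,-23.3,106+z)-o).round(2))
E
```

```text
t 18.63 p [450.  156.  163.8] box [-52.7 -21.8 163.8] f [-0.3  0.1 -1.5] open 0.473 gf 30.0 turn 0.004
tilt 28.9 -0.5 centre-tcp [-2.4 -1.2 13.2] 5423 0.64
[180 249  48  50] x -5.0 y -73.9 R 21.1 yrange [-92.4 -60.6]
[329 249  47  48] x -6.1 y 28.6 R 21.1 yrange [15.  46.5]
[381 249  62  52] x -2.9 y 72.6 R 22.2 yrange [51.5 94. ]
50 [-0.95 -0.05  1.79]
25 [-2.2  -0.06  3.96]
```

Emit:
{"op": "move_arm", "data": {"rows": [{"tx": -0.25,"ty": -0.05,"tz": 0.5,"turn": 0},{"tx": -0.5,"ty": -0.05,"tz": 1,"turn": 0},{"tx": -0.75,"ty": -0.05,"tz": 1.4,"turn": 0},{"tx": -0.95,"ty": -0.05,"tz": 1.8,"turn": 0},{"tx": -0.95,"ty": -0.05,"tz": 1.8,"turn": 0}]}}

```text
time: 19.1
tool_pos: [460.0, 159.3, 145.5]
ee_rot: [0.474, -3.105, -0.0]
contact_force: [-0.2, 1.0, -0.9]
opening: 0.471
gripper_force: 30.0
```

Emit:
{"op": "move_arm", "data": {"rows": [{"tx": -0.2,"ty": 0,"tz": 0.35,"turn": 0},{"tx": -0.4,"ty": 0,"tz": 0.7,"turn": 0},{"tx": -0.6,"ty": 0,"tz": 1.05,"turn": 0},{"tx": -0.6,"ty": 0,"tz": 1.05,"turn": 0}]}}

```text
time: 19.43
tool_pos: [465.6, 161.1, 134.9]
ee_rot: [0.475, -3.105, -0.0]
contact_force: [-0.5, 1.0, -1.0]
opening: 0.472
gripper_force: 30.0
```

```bash
python3 - <<'E'
from h import *
st();c=cam('wrist');tilt(c);capc(c)
o=-2.2*bx-1.2*by+np.array([0,0,14])
for z in(25,20): print(z,to(rk(-1,-23.3,106+z)-o).round(2))
E
```

```text
t 19.43 p [465.6 161.1 134.9] box [-36.3 -21.4 134.9] f [-0.5  1.  -1. ] open 0.472 gf 30.0 turn 0.005
tilt 29.3 -0.6 centre-tcp [-2.  -1.2 13.5] 5447 0.64
[164 243  63  58] x -3.2 y -71.4 R 21.6 yrange [-92.2 -56.1]
[329 243  62  58] x -4.0 y 25.8 R 21.6 yrange [10.8 46. ]
[396 243  73  58] x -2.6 y 72.4 R 22.4 yrange [51.2 93.8]
25 [-0.63 -0.07  1.02]
20 [-0.88 -0.07  1.45]
```

Emit:
{"op": "move_arm", "data": {"rows": [{"tx": -0.2,"ty": -0.07,"tz": 0.35,"turn": 0},{"tx": -0.4,"ty": -0.07,"tz": 0.7,"turn": 0},{"tx": -0.65,"ty": -0.07,"tz": 1.05,"turn": 0},{"tx": -0.65,"ty": -0.07,"tz": 1.05,"turn": 0},{"tx": -0.65,"ty": -0.07,"tz": 1.05,"turn": 0}]}}

```text
time: 19.9
tool_pos: [471.7, 162.3, 124.7]
ee_rot: [0.474, -3.105, 0.0]
contact_force: [-0.4, -0.2, -1.2]
opening: 0.47
gripper_force: 30.0
```

```bash
python3 - <<'E'
from h import *
st();c=cam('wrist');tilt(c);capc(c)
E
```

```text
t 19.9 p [471.7 162.3 124.7] box [-30.1 -22.2 124.7] f [-0.4 -0.2 -1.2] open 0.47 gf 30.0 turn 0.005
tilt 29.2 -0.7 centre-tcp [-2.2 -1.2 13.6] 5438 0.64
[158 239  69  62] x -3.6 y -71.4 R 21.7 yrange [-92.2 -55. ]
[331 240  67  61] x -3.9 y 25.6 R 21.8 yrange [ 9.3 45.9]
[404 240  77  62] x -3.0 y 72.4 R 22.4 yrange [51.  93.8]
```

Emit:
{"op": "move_arm", "data": {"rows": [{"tx": 0,"ty": 0,"tz": 0,"turn": 0},{"tx": 0,"ty": 0,"tz": 0,"turn": 0},{"tx": 0,"ty": 0,"tz": 0,"turn": 0},{"tx": 0,"ty": 0,"tz": 0,"turn": 0}], "grip": 0.2, "force": 10}}

```text
time: 20.28
tool_pos: [471.8, 162.3, 125.2]
ee_rot: [-0.474, 3.105, 0.0]
contact_force: [0.1, -0.7, -0.2]
opening: 0.598
gripper_force: 0.0
```

```bash
python3 - <<'E'
from h import *
st();c=cam('wrist');tilt(c);capc(c)
E
```

```text
t 20.28 p [471.8 162.3 125.2] box [-30.  -22.2 125.2] f [ 0.1 -0.7 -0.2] open 0.598 gf 0.0 turn 0.005
tilt 39.4 -0.6 centre-tcp [  2.   -1.5 -11.1] 3970 0.63
[242 226  72  75] x -10.3 y -23.3 R 21.9 yrange [-43.8  -2.6]
[159 239  69  64] x -2.9 y -70.9 R 21.7 yrange [-92.2 -54.5]
[329 239  69  64] x -3.6 y 25.3 R 21.7 yrange [ 8.2 46.1]
[404 239  77  62] x -2.9 y 72.4 R 22.4 yrange [51.1 93.9]
[225 257  10  41] x -1.7 y -52.7 R 11.5 yrange [-53.5 -48.8]
[323 258  11  43] x -0.9 y 7.4 R 12.0 yrange [3.1 8.5]
```

Emit:
{"op": "move_arm", "data": {"rows": [{"tx": 0,"ty": 0,"tz": -0.5,"turn": 0},{"tx": 0,"ty": 0,"tz": -1.5,"turn": 0},{"tx": 0,"ty": 0,"tz": -3,"turn": 0},{"tx": 0,"ty": 0,"tz": -3,"turn": 0},{"tx": 0,"ty": 0,"tz": -3,"turn": 0}]}}

```text
time: 20.75
tool_pos: [472.4, 162.4, 156.1]
ee_rot: [-0.474, 3.103, 0.001]
contact_force: [0.0, 0.3, -0.1]
opening: 0.602
gripper_force: 0.0
```

```bash
cat >> h.py <<'E'
def planes(c):
    "cap-top plane tilt for every cap, found by ray-cast boxes"
    P=pts(c);hsv=cv2.cvtColor(c['img'],cv2.COLOR_RGB2HSV);b=(P-np.r_[C,0])@np.array([bx,by,[0,0,1]]).T
    m=((hsv[...,0]<14)|(hsv[...,0]>172))&(hsv[...,1]>150)&(hsv[...,2]>100)&(abs(b[...,1])<100)&(b[...,0]>-70)&(b[...,0]<20)&(b[...,2]>80)&(b[...,2]<160)
    m=cv2.erode(m.astype(np.uint8),np.ones((2,2)));n,l,st_,_=cv2.connectedComponentsWithStats(m)
    for i in range(1,n):
        if st_[i,4]<300: continue
        q=b[l==i];q=q[np.isfinite(q).all(1)]
        for k in range(12):
            w=q.mean(0);nn=np.linalg.svd(q-w,full_matrices=False)[2][2];nn*=np.sign(nn[2]);r=(q-w)@nn;r-=np.median(r);q=q[abs(r)<max(1.3,1.8*r.std())]
        print(st_[i][:4],'tilt %.1f side %.1f'%(np.degrees(np.arctan2(-nn[0],nn[2])),np.degrees(np.arctan2(nn[1],nn[2]))),'mean',w.round(1),len(q),r.std().round(2))
E
python3 - <<'E'
from h import *
st();c=cam('wrist');planes(c);capc(c)
E
```

```text
t 20.75 p [472.4 162.4 156.1] box [-29.5 -22.2 156.1] f [ 0.   0.3 -0.1] open 0.602 gf 0.0 turn 0.004
[247 211  63  66] tilt 39.4 side -0.4 mean [-28.3 -23.7 113.6] 1643 0.58
[174 222  68  58] tilt 29.1 side 0.2 mean [-26.  -72.5 113.1] 1401 0.59
[318 222  67  58] tilt 30.0 side -0.3 mean [-26.   25.7 113.2] 1531 0.59
[383 222  72  65] tilt 29.5 side -0.2 mean [-21.8  73.5 115.6] 2307 0.6
[247 211  63  64] x -9.8 y -22.9 R 22.1 yrange [-43.6  -2.3]
[175 222  65  56] x -2.5 y -70.8 R 21.9 yrange [-92.  -49.4]
[317 222  66  56] x -2.6 y 24.7 R 22.1 yrange [ 3.7 46. ]
[388 222  66  64] x -2.9 y 72.3 R 22.4 yrange [51.4 93.8]
```

Emit:
{"op": "move_arm", "data": {"rows": [{"tx": 1.5,"ty": -0.1,"tz": 0,"turn": 0},{"tx": 3.4,"ty": -0.1,"tz": 0,"turn": 0},{"tx": 3.8,"ty": -0.1,"tz": 0.5,"turn": 0},{"tx": 3.8,"ty": -0.1,"tz": 0.5,"turn": 0},{"tx": 3.8,"ty": -0.1,"tz": 2.5,"turn": 0},{"tx": 3.8,"ty": -0.1,"tz": 5,"turn": 0},{"tx": 3.8,"ty": -0.1,"tz": 6.5,"turn": 0},{"tx": 3.8,"ty": -0.1,"tz": 6.5,"turn": 0}], "grip": -1}}

```text
time: 21.47
tool_pos: [435.5, 150.1, 87.4]
ee_rot: [0.475, -3.102, 0.001]
contact_force: [-0.7, -0.1, 1.3]
opening: 0.074
gripper_force: 0.0
```

```bash
python3 - <<'E'
from h import *
st();planes(cam('wrist'))
E
```

```text
t 21.47 p [435.5 150.1  87.4] box [-68.3 -23.1  87.4] f [-0.7 -0.1  1.3] open 0.074 gf 0.0 turn 0.005
[429 370  83  50] tilt 28.1 side 0.5 mean [-15.7  73.3 119.1] 2498 0.59
[264 385  29  22] tilt 35.2 side -1.6 mean [-16.7 -23.7 123.1] 445 0.56
```

Emit:
{"op": "move_arm", "data": {"rows": [{"tx": -0.5,"ty": 0,"tz": 0,"turn": 0},{"tx": -0.9,"ty": 0,"tz": 0,"turn": 0},{"tx": -1.2,"ty": 0,"tz": 0,"turn": 0},{"tx": -1.5,"ty": 0,"tz": 0,"turn": 0},{"tx": -1.5,"ty": 0,"tz": 0,"turn": 0}]}}

```text
time: 21.93
tool_pos: [451.2, 154.8, 90.6]
ee_rot: [-0.474, 3.104, 0.001]
contact_force: [-1.0, -0.4, 0.7]
opening: 0.005
gripper_force: 0.1
```

Emit:
{"op": "move_arm", "data": {"rows": [{"tx": -0.15,"ty": 0,"tz": 0,"turn": 0},{"tx": -0.3,"ty": 0,"tz": 0,"turn": 0},{"tx": -0.45,"ty": 0,"tz": 0,"turn": 0},{"tx": -0.45,"ty": 0,"tz": 0,"turn": 0}]}}

```text
time: 22.27
tool_pos: [454.7, 155.9, 90.1]
ee_rot: [-0.474, 3.105, 0.0]
contact_force: [0.4, 0.6, -0.1]
opening: 0.003
gripper_force: 0.2
```

```bash
python3 - <<'E'
from h import *
st();planes(cam('wrist'));capc(cam('top'))
E
```

```text
t 22.27 p [454.7 155.9  90.1] box [-48.2 -23.2  90.1] f [ 0.4  0.6 -0.1] open 0.003 gf 0.2 turn 0.005
[430 296  84  37] tilt 32.2 side -0.9 mean [-31.8  73.8 109.8] 1854 0.61
[390 300  34  33] tilt 77.0 side 78.6 mean [-29.6  42.2 107.1] 280 0.91
[435 370  75  17] tilt 21.2 side 0.6 mean [ -7.8  73.3 123.4] 622 0.57
[244 244  11  13] x -4.1 y 76.6 R 21.0 yrange [59.2 93. ]
```

Emit:
{"op": "move_arm", "data": {"rows": [{"tx": 0.8,"ty": 0,"tz": 0,"turn": 0},{"tx": 2,"ty": 0,"tz": 0,"turn": 0},{"tx": 2,"ty": 0,"tz": -2.5,"turn": 0},{"tx": 1,"ty": 0,"tz": -6,"turn": 0},{"tx": 0,"ty": 0,"tz": -8,"turn": 0},{"tx": 0,"ty": 0,"tz": -8,"turn": 0}]}}

```text
time: 22.87
tool_pos: [457.2, 157.0, 173.7]
ee_rot: [-0.473, 3.099, 0.003]
contact_force: [0.1, 0.4, -0.3]
opening: 0.005
gripper_force: 0.0
```

```bash
python3 - <<'E'
from h import *
st();c=cam('wrist');planes(c);capc(c)
E
```

```text
t 22.87 p [457.2 157.  173.7] box [-45.6 -22.9 173.7] f [ 0.1  0.4 -0.3] open 0.005 gf 0.0 turn 0.004
[252 224  57  38] tilt 39.7 side 0.9 mean [-35.8 -22.1 107.4] 758 0.59
[184 234  62  59] tilt 29.6 side 0.1 mean [-21.7 -71.3 115.5] 1614 0.59
[316 234  59  59] tilt 29.8 side -0.5 mean [-21.7  24.8 115.6] 1677 0.6
[376 234  64  60] tilt 29.6 side -0.2 mean [-21.9  73.4 115.5] 1866 0.61
[252 224  58  38] x -11.2 y -22.1 R 21.7 yrange [-43.   -0.8]
[184 234  60  59] x -2.2 y -70.9 R 22.0 yrange [-92.  -49.6]
[315 234  59  59] x -2.6 y 24.8 R 21.9 yrange [ 3.6 45.9]
[379 234  61  59] x -2.6 y 72.6 R 22.3 yrange [51.6 93.9]
```

Emit:
{"op": "move_arm", "data": {"rows": [{"tx": 1.5,"ty": 0,"tz": 0,"turn": 0},{"tx": 2.4,"ty": 0,"tz": 1,"turn": 0},{"tx": 2.4,"ty": 0,"tz": 4,"turn": 0},{"tx": 2.4,"ty": 0,"tz": 7,"turn": 0},{"tx": 2.4,"ty": 0,"tz": 8,"turn": 0},{"tx": 1.5,"ty": 0,"tz": 8,"turn": 0},{"tx": 0.8,"ty": 0,"tz": 8,"turn": 0},{"tx": 0.4,"ty": 0,"tz": 8,"turn": 0},{"tx": 0,"ty": 0,"tz": 8,"turn": 0},{"tx": 0,"ty": 0,"tz": 8,"turn": 0}]}}

```text
time: 23.75
tool_pos: [455.8, 156.2, 90.8]
ee_rot: [-0.473, 3.104, 0.001]
contact_force: [-0.5, 0.8, -0.0]
opening: 0.002
gripper_force: 0.1
```

Emit:
{"op": "move_arm", "data": {"rows": [{"tx": -0.2,"ty": 0,"tz": 0,"turn": 0},{"tx": -0.4,"ty": 0,"tz": 0,"turn": 0},{"tx": -0.6,"ty": 0,"tz": 0,"turn": 0},{"tx": -0.6,"ty": 0,"tz": 0,"turn": 0}]}}

```text
time: 24.08
tool_pos: [460.5, 157.7, 90.3]
ee_rot: [-0.474, 3.105, 0.0]
contact_force: [-0.9, 0.6, 0.0]
opening: 0.006
gripper_force: 0.2
```

Emit:
{"op": "move_arm", "data": {"rows": [{"tx": -0.2,"ty": 0,"tz": 0,"turn": 0},{"tx": -0.4,"ty": 0,"tz": 0,"turn": 0},{"tx": -0.4,"ty": 0,"tz": 0,"turn": 0}]}}

```text
time: 24.33
tool_pos: [461.6, 157.8, 89.7]
ee_rot: [0.475, -3.101, 0.003]
contact_force: [-6.0, -0.6, 4.4]
opening: 0.005
gripper_force: 3.7
```

```bash
python3 - <<'E'
from h import *
st();c=cam('wrist');planes(c);P=pts(c);b=(P-np.r_[C,0])@np.array([bx,by,[0,0,1]]).T
hsv=cv2.cvtColor(c['img'],cv2.COLOR_RGB2HSV);m=((hsv[...,0]<14)&(hsv[...,1]>150)&(hsv[...,2]>80)&(abs(b[...,1]+23)<24)&(b[...,2]>85)&(b[...,2]<145));q=b[m];print(len(q),np.percentile(q,[2,50,98],axis=0).round(1) if len(q)>9 else '')
E
```

```text
t 24.33 p [461.6 157.8  89.7] box [-41.1 -23.4  89.7] f [-6.  -0.6  4.4] open 0.005 gf 3.7 turn 0.005
[140 284  77  49] tilt 30.7 side -0.4 mean [-32.5 -77.7 109.3] 1084 0.59
[345 284  79  49] tilt 32.8 side 2.3 mean [-32.2  33.1 109.5] 1062 0.59
[433 285  87  48] tilt 31.4 side -0.7 mean [-29.3  73.8 111.3] 2641 0.59
187 [[-34.8 -26.5 112.4]
 [  1.  -24.3 128.2]
 [  5.  -22.2 130.3]]
```

Emit:
{"op": "move_arm", "data": {"rows": [{"tx": -0.15,"ty": 0,"tz": 0,"turn": 0},{"tx": -0.3,"ty": 0,"tz": 0,"turn": 0},{"tx": -0.3,"ty": 0,"tz": 0,"turn": 0}]}}

```text
time: 24.63
tool_pos: [462.0, 157.8, 89.5]
ee_rot: [0.475, -3.097, 0.005]
contact_force: [-15.4, -2.1, 11.5]
opening: 0.003
gripper_force: 7.4
```

Emit:
{"op": "move_arm", "data": {"rows": [{"tx": 0.4,"ty": 0,"tz": 0,"turn": 0},{"tx": 0.8,"ty": 0,"tz": 0,"turn": 0},{"tx": 1.2,"ty": 0,"tz": 0,"turn": 0},{"tx": 2,"ty": 0,"tz": 0,"turn": 0},{"tx": 3,"ty": 0,"tz": 0,"turn": 0},{"tx": 3,"ty": 0,"tz": -3,"turn": 0},{"tx": 2,"ty": 0,"tz": -6,"turn": 0},{"tx": 1,"ty": 0,"tz": -8,"turn": 0},{"tx": 1,"ty": 0,"tz": -8,"turn": 0}]}}

```text
time: 25.38
tool_pos: [460.0, 157.9, 173.6]
ee_rot: [-0.473, 3.099, 0.003]
contact_force: [0.3, 0.7, 0.6]
opening: 0.01
gripper_force: 0.0
```

```bash
python3 - <<'E'
from h import *
st();c=cam('wrist');planes(c);capc(c)
E
```

```text
t 25.38 p [460.  157.9 173.6] box [-42.6 -22.9 173.6] f [0.3 0.7 0.6] open 0.01 gf 0.0 turn 0.004
[252 220  57  41] tilt 39.6 side 0.8 mean [-35.  -22.4 108.2] 834 0.58
[184 230  62  59] tilt 29.4 side -0.0 mean [-21.4 -71.5 115.7] 1579 0.6
[316 231  62  58] tilt 29.7 side -0.2 mean [-21.6  24.8 115.6] 1675 0.61
[377 230  64  60] tilt 29.5 side -0.1 mean [-22.   73.4 115.5] 1913 0.6
[252 220  58  41] x -11.3 y -22.2 R 21.7 yrange [-43.  -1.]
[184 230  60  59] x -2.3 y -70.8 R 21.9 yrange [-92.  -49.5]
[315 230  60  60] x -2.4 y 24.9 R 22.0 yrange [ 3.8 45.9]
[379 230  61  60] x -2.6 y 72.5 R 22.4 yrange [51.4 93.9]
```

Emit:
{"op": "move_arm", "data": {"rows": [{"tx": 1.8,"ty": 0,"tz": 0,"turn": 0},{"tx": 2.8,"ty": 0,"tz": 1,"turn": 0},{"tx": 2.8,"ty": 0,"tz": 4,"turn": 0},{"tx": 2.8,"ty": 0,"tz": 7,"turn": 0},{"tx": 2.8,"ty": 0,"tz": 8.8,"turn": 0},{"tx": 1.8,"ty": 0,"tz": 8.8,"turn": 0},{"tx": 1,"ty": 0,"tz": 8.8,"turn": 0},{"tx": 0.5,"ty": 0,"tz": 8.8,"turn": 0},{"tx": 0.2,"ty": 0,"tz": 8.8,"turn": 0},{"tx": 0.1,"ty": 0,"tz": 8.8,"turn": 0},{"tx": 0.1,"ty": 0,"tz": 8.8,"turn": 0}]}}

```text
time: 26.35
tool_pos: [457.0, 156.4, 82.8]
ee_rot: [-0.473, 3.104, 0.001]
contact_force: [0.1, -0.5, 0.4]
opening: 0.003
gripper_force: 0.1
```

Emit:
{"op": "move_arm", "data": {"rows": [{"tx": -0.2,"ty": 0,"tz": -0.2,"turn": 0},{"tx": -0.35,"ty": 0,"tz": -0.5,"turn": 0},{"tx": -0.5,"ty": 0,"tz": -0.8,"turn": 0},{"tx": -0.65,"ty": 0,"tz": -1.1,"turn": 0},{"tx": -0.8,"ty": 0,"tz": -1.4,"turn": 0}]}}

```text
time: 26.77
tool_pos: [463.9, 158.7, 96.4]
ee_rot: [0.475, -3.105, 0.0]
contact_force: [-0.5, -1.0, -0.5]
opening: 0.006
gripper_force: 0.3
```

```bash
cat >> h.py <<'E'
def oj(c):
    P=pts(c);b=(P-np.r_[C,0])@np.array([bx,by,[0,0,1]]).T
    hsv=cv2.cvtColor(c['img'],cv2.COLOR_RGB2HSV);m=((hsv[...,0]<14)&(hsv[...,1]>150)&(hsv[...,2]>80)&(abs(b[...,1]+23)<24)&(b[...,2]>85)&(b[...,2]<150));q=b[m];print(len(q),np.percentile(q,[2,50,98],axis=0).round(1).tolist() if len(q)>9 else '')
E
python3 - <<'E'
from h import *
st();c=cam('wrist');oj(c);planes(c)
E
```

```text
t 26.77 p [463.9 158.7  96.4] box [-38.6 -23.3  96.4] f [-0.5 -1.  -0.5] open 0.006 gf 0.3 turn 0.005
166 [[-32.5, -26.4, 117.5], [6.1, -24.1, 130.5], [10.3, -22.0, 132.4]]
[143 273  82  60] tilt 29.5 side 0.1 mean [-31.  -75.1 110.2] 1643 0.61
[337 274  82  59] tilt 30.7 side 0.5 mean [-30.9  30.2 110.3] 1503 0.58
[427 274  86  59] tilt 30.8 side -0.2 mean [-26.8  73.6 112.7] 3087 0.6
```

Emit:
{"op": "move_arm", "data": {"rows": [{"tx": -0.15,"ty": 0,"tz": -0.2,"turn": 0},{"tx": -0.3,"ty": 0,"tz": -0.4,"turn": 0},{"tx": -0.45,"ty": 0,"tz": -0.6,"turn": 0},{"tx": -0.5,"ty": 0,"tz": -0.8,"turn": 0}]}}

```text
time: 27.15
tool_pos: [467.6, 159.7, 103.7]
ee_rot: [0.474, -3.103, 0.002]
contact_force: [-5.0, -1.4, -3.8]
opening: 0.008
gripper_force: 2.2
```

```bash
python3 - <<'E'
from h import *
st();c=cam('wrist');oj(c)
E
```

```text
t 27.15 p [467.6 159.7 103.7] box [-34.8 -23.4 103.7] f [-5.  -1.4 -3.8] open 0.008 gf 2.2 turn 0.005
105 [[-30.5, -25.7, 122.4], [10.5, -24.3, 132.0], [14.8, -23.1, 133.5]]
```

Emit:
{"op": "move_arm", "data": {"rows": [{"tx": 0.1,"ty": 0,"tz": 0.1,"turn": 0},{"tx": 0.3,"ty": 0,"tz": 0.2,"turn": 0},{"tx": 0.6,"ty": 0,"tz": 0.3,"turn": 0},{"tx": 1.2,"ty": 0,"tz": 0.3,"turn": 0},{"tx": 2.4,"ty": 0,"tz": 0.3,"turn": 0},{"tx": 3.5,"ty": 0,"tz": -1,"turn": 0},{"tx": 2.5,"ty": 0,"tz": -5,"turn": 0},{"tx": 1,"ty": 0,"tz": -7,"turn": 0},{"tx": 1,"ty": 0,"tz": -7,"turn": 0}]}}

```text
time: 27.95
tool_pos: [463.3, 159.2, 178.1]
ee_rot: [-0.472, 3.097, 0.004]
contact_force: [1.3, 0.5, -0.0]
opening: 0.001
gripper_force: 0.0
```

```bash
python3 - <<'E'
from h import *
st();c=cam('wrist');planes(c);capc(c)
E
```

```text
t 27.95 p [463.3 159.2 178.1] box [-39.  -22.6 178.1] f [ 1.3  0.5 -0. ] open 0.001 gf 0.0 turn 0.004
[252 223  57  37] tilt 31.0 side 0.8 mean [-29.3 -21.6 111. ] 784 0.59
[185 224  61  58] tilt 29.5 side 0.4 mean [-21.4 -71.2 115.7] 1548 0.6
[315 224  59  58] tilt 29.8 side -0.3 mean [-21.5  24.8 115.7] 1625 0.6
[375 224  63  59] tilt 29.6 side -0.4 mean [-21.8  73.3 115.6] 1841 0.61
[252 223  57  39] x -3.9 y -21.8 R 21.6 yrange [-42.7  -1.1]
[185 224  59  58] x -2.0 y -70.8 R 22.0 yrange [-92.2 -49.5]
[314 224  59  58] x -2.2 y 24.9 R 22.1 yrange [ 3.9 45.9]
[378 224  60  58] x -2.3 y 72.7 R 22.4 yrange [51.5 93.8]
```

Emit:
{"op": "move_arm", "data": {"rows": [{"tx": 0,"ty": 0,"tz": -3.5,"turn": 0},{"tx": 0,"ty": 0,"tz": -7,"turn": 0},{"tx": 0,"ty": 0.5,"tz": -11,"turn": 0},{"tx": 0,"ty": 1,"tz": -15,"turn": 0},{"tx": 0,"ty": 1.5,"tz": -18.5,"turn": 0},{"tx": 0,"ty": 2,"tz": -20.5,"turn": 0},{"tx": 0,"ty": 2,"tz": -20.5,"turn": 0}]}}

```text
time: 28.58
tool_pos: [454.0, 177.9, 382.2]
ee_rot: [-0.475, 3.099, 0.002]
contact_force: [-0.8, 0.1, -0.8]
opening: 0.005
gripper_force: 0.0
```

```bash
python3 - <<'E'
from h import *
st();c=cam('wrist');planes(c);capc(c);print(to(B(140,0,380)).round(2),to(B(140,0,290)).round(2))
P=pts(cam('top'));b=(P-np.r_[C,0])@np.array([bx,by,[0,0,1]]).T
q=b[(b[...,2]>295)&(b[...,2]<350)&(abs(b[...,1])<112)&(b[...,0]>20)&(b[...,0]<140)];print('lid',len(q),np.percentile(q,[1,50,99],axis=0).round(1))
E
```

```text
t 28.58 p [454.  177.9 382.2] box [-42.5  -2.  382.2] f [-0.8  0.1 -0.8] open 0.005 gf 0.0 turn 0.005
[211 177  34  37] tilt 29.4 side 0.4 mean [-20.6 -71.6 116.1] 395 0.65
[249 176  32  33] tilt 30.5 side 0.9 mean [-19.8 -21.8 116.5] 365 0.61
[284 177  31  34] tilt 29.1 side -0.3 mean [-20.1  24.6 116.6] 432 0.62
[320 177  32  34] tilt 29.0 side 0.4 mean [-21.   73.7 115.9] 472 0.64
[211 177  33  31] x -0.5 y -70.8 R 22.0 yrange [-91.9 -49.4]
[249 176  32  32] x -1.5 y -21.4 R 22.0 yrange [-41.5  -0.3]
[283 177  33  32] x -1.1 y 25.4 R 22.1 yrange [ 5.  46.2]
[320 177  32  32] x -1.0 y 73.6 R 22.1 yrange [52.8 94.1]
[-18.33   0.19   0.03] [-18.3    0.19   9.03]
lid 1743 [[  66.3 -104.5  316.1]
 [  86.6    1.1  329.2]
 [ 108.9  106.4  342.6]]
```

Emit:
{"op": "move_arm", "data": {"rows": [{"tx": -3.5,"ty": 0.2,"tz": 0,"turn": 0},{"tx": -7.5,"ty": 0.2,"tz": 0,"turn": 0},{"tx": -11.5,"ty": 0.2,"tz": 0,"turn": 0},{"tx": -15.5,"ty": 0.2,"tz": 0,"turn": 0},{"tx": -18.3,"ty": 0.2,"tz": 0,"turn": 0},{"tx": -18.5,"ty": 0.2,"tz": 0,"turn": 0},{"tx": -18.5,"ty": 0.2,"tz": 2,"turn": 0},{"tx": -18.5,"ty": 0.2,"tz": 5,"turn": 0},{"tx": -18.5,"ty": 0.2,"tz": 8,"turn": 0},{"tx": -18.5,"ty": 0.2,"tz": 9,"turn": 0},{"tx": -18.5,"ty": 0.2,"tz": 9,"turn": 0}]}}

```text
time: 29.6
tool_pos: [627.0, 232.2, 284.5]
ee_rot: [0.474, -3.098, 0.003]
contact_force: [0.3, 0.2, -0.4]
opening: 0.006
gripper_force: 0.0
```

```bash
python3 - <<'E'
from h import *
st()
E
```

```text
t 29.6 p [627.  232.2 284.5] box [138.9  -1.  284.5] f [ 0.3  0.2 -0.4] open 0.006 gf 0.0 turn 0.005
```

Emit:
{"op": "move_arm", "data": {"rows": [{"tx": 0.8,"ty": 0,"tz": 0,"turn": 0},{"tx": 1.5,"ty": 0,"tz": 0,"turn": 0},{"tx": 2,"ty": 0,"tz": 0,"turn": 0},{"tx": 2.3,"ty": 0,"tz": 0,"turn": 0},{"tx": 2.6,"ty": 0,"tz": 0,"turn": 0},{"tx": 2.9,"ty": 0,"tz": 0,"turn": 0},{"tx": 3.2,"ty": 0,"tz": 0,"turn": 0},{"tx": 3.5,"ty": 0,"tz": 0,"turn": 0},{"tx": 3.8,"ty": 0,"tz": 0,"turn": 0}]}}

```text
time: 30.35
tool_pos: [592.6, 222.1, 289.0]
ee_rot: [-0.474, 3.106, -0.0]
contact_force: [0.1, -0.2, 0.0]
opening: 0.007
gripper_force: 0.1
```

Emit:
{"op": "move_arm", "data": {"rows": [{"tx": 0.3,"ty": 0,"tz": 0,"turn": 0},{"tx": 0.6,"ty": 0,"tz": 0,"turn": 0},{"tx": 0.9,"ty": 0,"tz": 0,"turn": 0},{"tx": 1.2,"ty": 0,"tz": 0,"turn": 0},{"tx": 1.4,"ty": 0,"tz": 0,"turn": 0}]}}

```text
time: 30.77
tool_pos: [579.1, 217.9, 289.0]
ee_rot: [0.475, -3.105, 0.0]
contact_force: [-0.6, -0.4, 0.0]
opening: 0.006
gripper_force: 0.0
```

```bash
cat >> h.py <<'E'
def lid():
    b=(pts(cam('top'))-np.r_[C,0])@np.array([bx,by,[0,0,1]]).T
    q=b[(b[...,2]>180)&(b[...,2]<350)&(abs(b[...,1])<107)&(abs(b[...,1])>75)&(b[...,0]>-150)&(b[...,0]<140)];print('lid',len(q),np.percentile(q,[1,50,99],axis=0).round(1).tolist() if len(q)>9 else '')
E
python3 - <<'E'
from h import *
st();lid()
E
```

```text
t 30.77 p [579.1 217.9 289. ] box [ 88.9  -0.6 289. ] f [-0.6 -0.4  0. ] open 0.006 gf 0.0 turn 0.005
lid 191 [[30.4, 75.1, 323.0], [44.7, 91.4, 329.5], [66.1, 106.8, 334.2]]
```

Emit:
{"op": "move_arm", "data": {"rows": [{"tx": 0,"ty": 0,"tz": 0,"turn": 0},{"tx": 0,"ty": 0,"tz": 0,"turn": 0},{"tx": 0,"ty": 0,"tz": 0,"turn": 0},{"tx": 0,"ty": 0,"tz": 0,"turn": 0}]}}

```text
time: 31.15
tool_pos: [579.6, 218.0, 289.0]
ee_rot: [-0.474, 3.106, 0.0]
contact_force: [0.0, -0.4, 0.3]
opening: 0.005
gripper_force: 0.0
```

```bash
python3 - <<'E'
from h import *
st();lid()
E
```

```text
t 31.15 p [579.6 218.  289. ] box [ 89.4  -0.6 289. ] f [ 0.  -0.4  0.3] open 0.005 gf 0.0 turn 0.005
lid 325 [[7.6, 75.4, 225.2], [32.4, 90.9, 322.7], [67.5, 106.6, 328.1]]
```

Emit:
{"op": "move_arm", "data": {"rows": [{"tx": -1,"ty": 0,"tz": -1,"turn": 0},{"tx": -2,"ty": 0,"tz": -4,"turn": 0},{"tx": -2,"ty": 0,"tz": -7,"turn": 0},{"tx": -2,"ty": 0,"tz": -9,"turn": 0},{"tx": -2,"ty": 0,"tz": -9,"turn": 0},{"tx": -2,"ty": 0,"tz": -9,"turn": 0},{"tx": -2,"ty": 0,"tz": -9,"turn": 0},{"tx": -2,"ty": 0,"tz": -9,"turn": 0},{"tx": -2,"ty": 0,"tz": -9,"turn": 0},{"tx": -2,"ty": 0,"tz": -9,"turn": 0},{"tx": -2,"ty": 0,"tz": -9,"turn": 0},{"tx": -2,"ty": 0,"tz": -9,"turn": 0}]}}

```text
time: 32.2
tool_pos: [598.5, 223.9, 378.7]
ee_rot: [0.474, -3.105, 0.0]
contact_force: [-0.2, -0.3, -0.1]
opening: 0.004
gripper_force: 0.0
```

Emit:
{"op": "move_arm", "data": {"rows": [{"tx": 0,"ty": 0,"tz": 0,"turn": 0},{"tx": 0,"ty": 0,"tz": 0,"turn": 0},{"tx": 0,"ty": 0,"tz": 0,"turn": 0},{"tx": 0,"ty": 0,"tz": 0,"turn": 0},{"tx": 0,"ty": 0,"tz": 0,"turn": 0},{"tx": 0,"ty": 0,"tz": 0,"turn": 0},{"tx": 0,"ty": 0,"tz": 0,"turn": 0},{"tx": 0,"ty": 0,"tz": 0,"turn": 0},{"tx": 0,"ty": 0,"tz": 0,"turn": 0},{"tx": 0,"ty": 0,"tz": 0,"turn": 0},{"tx": 0,"ty": 0,"tz": 0,"turn": 0},{"tx": 0,"ty": 0,"tz": 0,"turn": 0}]}}

```text
time: 33.2
tool_pos: [598.6, 224.0, 379.0]
ee_rot: [-0.474, 3.106, 0.0]
contact_force: [-0.4, -0.8, -0.5]
opening: 0.003
gripper_force: 0.0
```

```bash
cat >> h.py <<'E'
def lidfit():
    c=cam('top');b=(pts(c)-np.r_[C,0])@np.array([bx,by,[0,0,1]]).T
    q=b[(abs(b[...,1])<95)&(b[...,0]>-65)&(b[...,0]<60)&(b[...,2]>100)&(b[...,2]<200)]
    if len(q)<50: print(len(q));return
    k=np.polyfit(q[:,0],q[:,2],1);r=q[:,2]-np.polyval(k,q[:,0]);q=q[abs(r)<4];k=np.polyfit(q[:,0],q[:,2],1)
    print('lid slope deg %.1f'%np.degrees(np.arctan(k[0])),'z at -78, 74:',np.polyval(k,[-78,74]).round(1),len(q))
E
python3 - <<'E'
from h import *
st();lid();lidfit()
E
```

```text
t 33.2 p [598.6 224.  379. ] box [109.3  -0.5 379. ] f [-0.4 -0.8 -0.5] open 0.003 gf 0.0 turn 0.005
lid 0 
lid slope deg 15.0 z at -78, 74: [120.2 161. ] 847
```

```bash
python3 - <<'E'
from h import *
print(ctrl.job_done())
E
```

```text
the job is handed in; nothing more can be done
None
```

The job is handed in at about 33 s: the jar stands right down in the gap, leaning 30.5° against its neighbours' 29–30°, and the lid swung shut on its own after a push just past upright. The jar first caught at too steep a lean after release, so I pushed its cap back to seat it. I didn't re-check the shaker, mug and cup at the end, but never went near enough to touch them.

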